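# Open the double-latched lid of the granule chamber

## Task

Open the granule chamber: slide its bolt fully back, raise the front of the lid a little until it stops on its safety catch, then feel under the lid's front wall for the hidden spring catch, push it in and lift the lid past it while it is held in. Swing the lid up to 60 degrees or more and leave it standing open by itself, with the bolt left drawn. Be gentle: never wrench the lid against the bolt or the catch nor ram the catch (keep under 25 N), and leave the things standing about where they are.

Things in the scene. Friction and masses are not known exactly. Their poses are not given: they have to be found in the camera images.
- chamber: Grey bench box, fixed, with a well on top (rim 150 above the bench, flush with the front face) under a lid. Origin: underside, below mid-width of the lid; x from front (robot side) to back, y left, z up. Body: x -100 to 100, y -125 to 235, 100 high; front face is the plane x = -100. y 120 to 235 is a deck 100 high with bolt and jar. Lid hinge line: along y at x = 112, z = 100.
- lid_hinge (a point): The lid: aluminium shell, dark window, 243 deep, 230 wide (y -115 to 115), top 162 above the bench when shut, 0.45 kg. Point: mid-hinge; axes as the chamber's when shut. Its front wall, 3 thick, hangs 28 clear of the chamber's front face, with nothing under or before it: a finger slanting forward and down gets under its lower edge from the robot's side.
- lid_edge (a point): Middle of the lower edge of the lid's front wall, 86 above the bench and 241 in front of the hinge line when shut; moves with the lid. The edge runs 115 to either side along y. Lifting it takes 6 to 12 N. First raise it near an end, 80 or more from its middle: nearer, a finger reaching in under the wall may run up against the underside of the hidden catch.
- lid (a joint): Opening angle of the lid (rad): 0 shut, 1.45 fully back. With the bolt home it lifts no more than about 0.02; with the bolt drawn it stops at about 0.12 (edge 29 mm up) on the safety catch. The stiff hinge holds the lid at any angle it is left at.
- bolt_knob (a point): Grip point on the bolt's upright round steel knob (14 diameter, standing from 18 to 62 above the left-hand deck), 17 below its top, on its axis. It moves with the bolt. Guide straps 24 high above the deck stand 14 to its right and 49 to its left as it stands home; nothing higher is within 35 in front or behind.
- bolt (a joint): Travel of the bolt (m): 0 to 0.005 at first, its blade lying over a lug on the lid's side; slides to the chamber's +y, away from the lid, to 0.032; the lug is clear beyond 0.020. Friction about 4 N; stays where it is left.
- catch (a joint): How far the hidden spring catch is pushed in, towards the chamber's +x (m): 0 free, 0.012 stop; 3 N at first, 6.6 N at the stop; frees the lid while in by 0.008. Plate 30 wide (y), 86 to 106 above the bench, 26 out of the front face, covered by the lid's front wall until that is raised. Its y is unknown: middle within 45 of the lid's middle, to be felt for. Its nose above the plate (142 to 148, 10 out) stays in the finger's way above.
- cup_mid (a point): Bystander: white cup, 64 diameter, 60 high, on the bench to the right of the chamber; centre.
- weight_mid (a point): Bystander: steel knobbed weight, 56 diameter, 64 high, on the bench to the right of the chamber; centre.
- jar_mid (a point): Bystander: small capped jar, 44 diameter, 45 high, on the chamber's deck behind the bolt; centre.

How it is judged:
By the outcome, as a careful person would: the job done as asked, in the order asked, and still so for the second after the job is handed in, with the robot touching nothing.
It also fails if it takes over 72 s, if anything falls off the work surface, if the arm or the gripper's body presses on something with over 40 N, if the wrist force passes 120 N, or if a joint passes its speed limit or range.

## Robot

A 7-joint arm with a two-finger parallel gripper is mounted at the origin on the work surface. World frame = base frame: x ahead of the robot, y to its left, z up, the work surface at z = 0. Lengths are in m, angles in rad, forces in N, time in s.
With the tool pointing down it reaches from about 0.425 to 0.875 m from the base axis. Payload 4.7 kg.
Tool frame: the origin (TCP) lies between the finger pads; the fingertips stand 14 mm ahead of it and the grasp point (between the pads) lies 5 mm behind it; z points along the fingers, y is the line along which they close (so a half turn about z gives the same grasp; the last joint's range is limited). The gripper opens to 87 mm and grips with 3 to 60 N. Pads are 19 mm wide; open, the fingers measure 117 mm over their backs; the gripper's body (75 mm by 190 mm) begins 51 mm behind the grasp point.
Start: joints at [1.131, 0.321, -0.07, 1.45, 0.023, 1.371, -0.057], TCP at [0.285, -0.584, 0.237] pointing down, gripper open.
Joint ranges: [-2.86, 2.86], [-0.3, 2.09], [-1.38, 1.24], [0.06, 2.45], [-1.56, 4.7], [0.09, 2.05], [-2.69, 2.69]. Speed limits (rad/s): [2.57, 2.57, 3.14, 3.14, 3.14, 3.14, 3.14].

## Interface

Orientations are given as a rotation vector (axis times angle).
In Python, from bench import ctrl gives the robot as it stands.
- The arm moves only by the tool step_arm, never from a script. Its argument "commands" is a list of rows, each an object with "travel": the shift along the tool's x, y, z in m, a list of three; "turn": the turn, a rotation vector about the tool's x, y, z in degrees, a list of three. A call has 1 to 5 rows; each row is the pose to reach, as a shift and turn from the pose commanded when the call began, along the tool's axes at that moment; what a row does not reach only later rows make up. A row lasts 1/10 s, in which the tool goes at most 50 mm and 8.59 degrees, less where a joint would pass 70% of its speed; a pose out of reach is approached as far as the arm can. A call with a gripper value outside its range is refused whole. "gripper" is the opening, from 0 (shut) to 1 (fully open), set as the call begins (left out, the last holds). The fingers move at their own pace and stop on an object; "force" is the grip in N (left out, the last holds). Time passes only in rows, so rows that repeat a pose let the fingers close. It gives the time, the measured TCP pose, the force, the opening and the grip force at its end, in the units of the state.
- ctrl.get_state(): the state, without advancing time (a new reading comes with each control period).
- ctrl.get_image(name): name is "side" or "top"; returns the picture (400x640x3 uint8, red, green, blue); there is no depth.
- ctrl.camera_model(name): a dict with "fx", "fy", "cx", "cy" (pixels), "R" (3x3) and "t" (3): a world point X has camera coordinates R X + t. Camera axes: x right, y down, z forward; pixel columns grow to the right and rows downward; lengths in m; the calibration is good to about 2 mm. A picture is of the moment at which its call begins. camera_model takes no time and is no camera call.
- ctrl.close_job(): hands the job in; it is judged then, once.
The state is a dict: "time": time; "joint_positions": joint angles; "qd": joint speeds; "joint_torque": joint torques, N m; "position": TCP position; "tool_rot": TCP orientation; "ft_force": force on the tool from outside, world axes, zero at the start; "torque": the same for the moment, N m; "grip_width": opening from 0.0 (shut) to 1.0 (fully open); "grip_force": force on a finger pad.
Only numpy, scipy, OpenCV 4.12 (cv2) and the standard library are available. Lean on these libraries where they do the work, as an engineer would, in place of code of your own. Each camera call takes 0.05 s, during which the arm holds its last target. There are 200 camera calls.

## Working session

There is one attempt and no reset: what is moved stays moved. The work goes in short steps, Python scripts to look and compute and a tool call to move; the robot and the scene stay as the last step left them, time stands still between calls to the robot, and variables do not carry over. Pictures are saved under pics/ and viewed, at most 10 in all, crops included, and the job is handed in when it is done.

Besides the shell and the picture viewer there is one more tool, called after ">>>" in YAML: its name, and indented under it one key for each argument. step_arm: Moves the arm, as the interface text tells. Its arguments: {"type":"object","properties":{"commands":{"type":"array"},"gripper":{"type":"number"},"force":{"type":"number"}},"required":["commands"]}

```bash
ls; mkdir -p pics; python3 - <<'E'
from bench import ctrl
import cv2
for n in("side","top"):
    im=ctrl.get_image(n); cv2.imwrite(f"pics/{n}0.png",im[:,:,::-1]); print(n,ctrl.camera_model(n))
print(ctrl.get_state())
E
```

```text
pics
side {'fx': 513.0503571196176, 'fy': 513.0503571196176, 'cx': 314.20619126061484, 'cy': 202.03318132691714, 'R': array([[ 0.99601364, -0.08911601,  0.00389452],
       [-0.05699124, -0.66934078, -0.74076644],
       [ 0.06862091,  0.73759152, -0.67175138]]), 't': array([-0.60993585,  0.08862466,  1.04346215])}
top {'fx': 447.69684460945314, 'fy': 447.69684460945314, 'cx': 329.3388567019176, 'cy': 197.40252525169637, 'R': array([[ 0.01988004, -0.99978497,  0.00589876],
       [-0.9988619 , -0.02011684, -0.04324605],
       [ 0.04335542, -0.00503232, -0.99904704]]), 't': array([-0.04853419,  0.62735885,  1.06111264])}
{'time': 0.1, 'joint_positions': array([ 1.13107117,  0.32174148, -0.07011006,  1.45156866,  0.02260727,
        1.3708121 , -0.05689908]), 'qd': array([ 0.00045188, -0.00148774, -0.0023123 , -0.00434579,  0.00063865,
       -0.00133632, -0.00113432]), 'joint_torque': array([ 6.66454889e-05, -4.92571163e+01, -4.05782517e-01, -3.13395560e+01,
       -6.42432296e-02,  3.95049923e-02,  9.58737337e-05]), 'position': array([ 0.28472119, -0.5837851 ,  0.23556802]), 'tool_rot': array([-3.05940947e+00, -7.06472066e-01,  7.58397924e-04]), 'ft_force': array([-0.89118142, -0.49106168,  1.05269729]), 'torque': array([-3.69109669e-05, -1.37098796e-02, -5.94968754e-03]), 'grip_force': 0.0, 'grip_width': 1.0015307864633296}
```

View pics/side0.png

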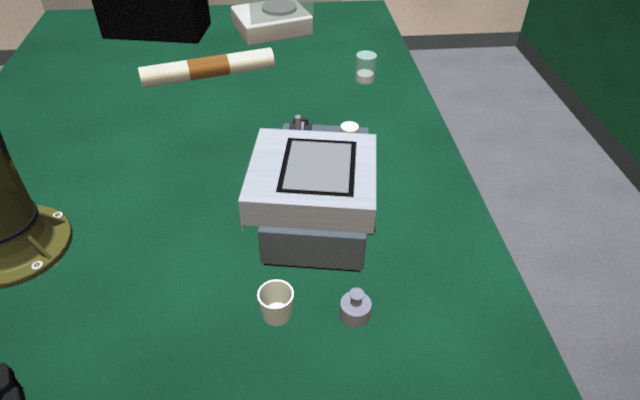

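View pics/top0.png

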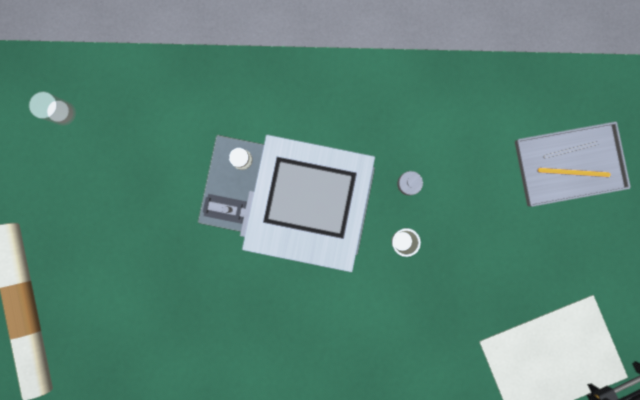

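The lid in the top view has corners near (266,136), (375,155), (352,271) and (242,250). The bolt is near (230,210) and the jar at (239,158), with the cup and weight to the right at (406,242) and (411,183). I'll refine these on enlarged crops.

```bash
python3 - <<'E'
import cv2
t=cv2.imread("pics/top0.png")[120:290,190:390]; s=cv2.imread("pics/side0.png")[100:280,230:390]
cv2.imwrite("pics/topc.png",cv2.resize(t,None,fx=3.5,fy=3.5,interpolation=cv2.INTER_CUBIC))
cv2.imwrite("pics/sidec.png",cv2.resize(s,None,fx=3.33,fy=3.33,interpolation=cv2.INTER_CUBIC))
E
```

```text
(no output)
```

View pics/topc.png

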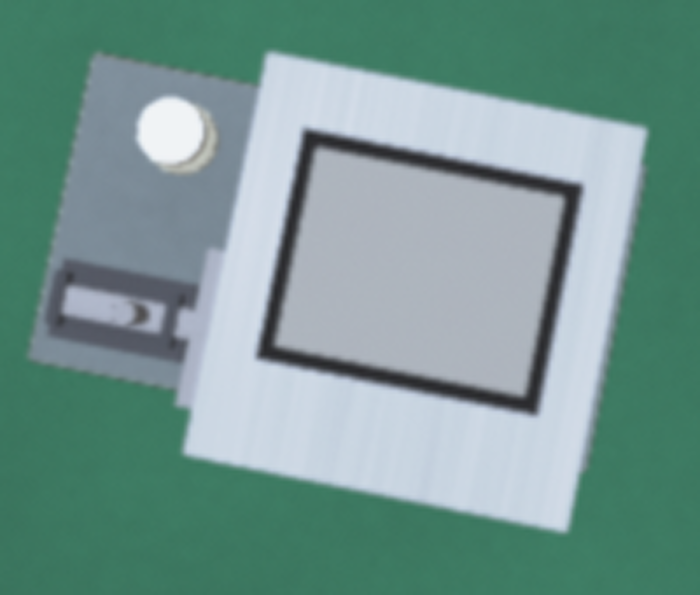

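View pics/sidec.png

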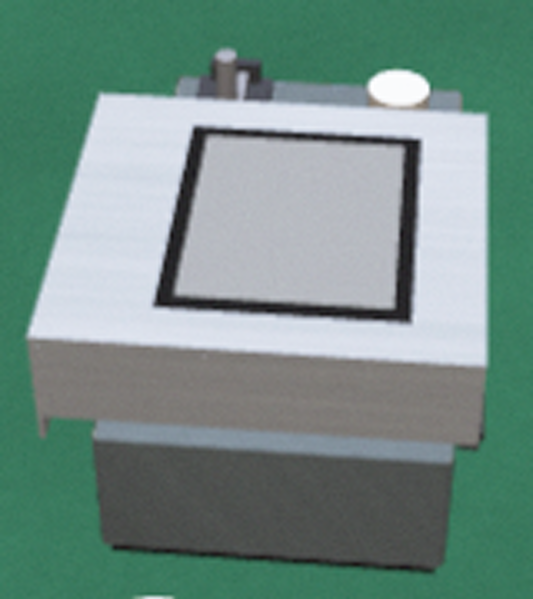

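The top crop shows lid corners at BL(267,52), BR(648,128), FR(567,532) and FL(184,455), with the knob top at about (125,312). The side crop shows FL(100,94), BL(487,114), BR(487,366) and FR(28,338), with the knob top at about (226,55). The jar cap is at about (171,131) in the top crop.

```bash
cat > h.py <<'E'
import numpy as np
from scipy.optimize import least_squares
from scipy.spatial.transform import Rotation as Rn
from bench import ctrl
def proj(n,X):
    c=ctrl.camera_model(n); p=np.atleast_2d(X)@c["R"].T+c["t"]
    return np.c_[c["fx"]*p[:,0]/p[:,2]+c["cx"],c["fy"]*p[:,1]/p[:,2]+c["cy"]]
def C(p,X):
    X=np.atleast_2d(X); c,s=np.cos(p[2]),np.sin(p[2])
    return np.c_[p[0]+c*X[:,0]-s*X[:,1],p[1]+s*X[:,0]+c*X[:,1],X[:,2]]
def back(n,uv,z):
    return least_squares(lambda q:(proj(n,[q[0],q[1],z])-uv).ravel(),[.6,0]).x
E
python3 - <<'E'
from h import *
f=lambda P,s,o:(np.array(P)+.5)/s-.5+np.array(o)
T=f([(267,52),(648,128),(567,532),(184,455)],3.5,(190,120))
S=f([(487,114),(487,366),(28,338),(100,94)],3.33,(230,100))
L=np.array([[.112,.115,.162],[.112,-.115,.162],[-.131,-.115,.162],[-.131,.115,.162]])
for use in("t","s","ts"):
    r=lambda p:np.r_[(proj("top",C(p,L))-T).ravel()*("t" in use),(proj("side",C(p,L))-S).ravel()*("s" in use)]
    o=least_squares(r,[.55,.1,-.2]); print(use,o.x,np.degrees(o.x[2]),np.abs(o.fun).max())
p=o.x
kt=f([(125,312)],3.5,(190,120));ks=f([(226,55)],3.33,(230,100))
k=least_squares(lambda X:np.r_[(proj("top",X)-kt).ravel(),(proj("side",X)-ks).ravel()],[.5,.2,.16]);print("knob",k.x,k.fun)
inv=lambda X:(Rn.from_euler("z",-p[2]).apply(np.array(X)-[p[0],p[1],0]))
print("knob in chamber",inv(k.x))
print("jar",inv([*back("top",f([(171,131)],3.5,(190,120)),.145),.145]))
print("cup",back("top",(406,242),.06),"weight",back("top",(411,183),.06))
for n,c in(("edge mid",[-.129,0,.086]),("edge L",[-.129,.095,.086]),("edge R",[-.129,-.095,.086]),("hinge",[.112,0,.1])):print(n,C(p,c))
E
```

```text
t [ 0.61936439  0.00555953 -0.17812607] -10.205872239468334 0.24748139353209808
s [ 0.61821701  0.00597896 -0.1766707 ] -10.122485328156863 0.27290382533897173
ts [ 0.6187381   0.00571978 -0.17759006] -10.175160831667817 0.5353159318250391
knob [0.59281612 0.17882678 0.16255382] [-0.04044626  0.53750167  0.56394516 -0.01113066]
knob in chamber [-0.05609504  0.16580509  0.16255382]
jar [0.05689314 0.16521899 0.145     ]
cup [ 0.52753772 -0.21327365] weight [ 0.66317609 -0.2231097 ]
edge mid [[0.49176698 0.02850867 0.086     ]]
edge L [[0.50854949 0.12201454 0.086     ]]
edge R [[ 0.47498446 -0.06499719  0.086     ]]
hinge [[ 0.7289766  -0.01406592  0.1       ]]
```

```bash
cat >> h.py <<'E'
P=np.array([.6187,.0057,-.1776]); RC=Rn.from_euler("z",P[2])
def toC(X): return RC.inv().apply(np.array(X)-[P[0],P[1],0])
def Rtool(kind,a=90):
    a=np.radians(a); s,c=np.sin(a),np.cos(a)
    z=np.array([c,0,-s]); y=np.array([1.,0,0] if kind=="bolt" else [0,1.,0])
    return RC*Rn.from_matrix(np.c_[np.cross(y,z),y,z])
def go(pc,kind,a=90,st=None):
    """move numbers to bring TCP to chamber point pc"""
    st=st or ctrl.get_state(); R0=Rn.from_rotvec(st["tool_rot"])
    d=R0.inv().apply(C(P,pc)[0]-st["position"]); t=(R0.inv()*Rtool(kind,a)).as_rotvec(degrees=True)
    print("travel mm",(d*1e3).round(1),"turn",t.round(1))
def show():
    s=ctrl.get_state();print("t",s["time"],"C",(toC(s["position"])*1e3).round(1),"F_C",RC.inv().apply(s["ft_force"]).round(1),"q",s["joint_positions"].round(2),"g",s["grip_width"],s["grip_force"]);return s
E
python3 - <<'E'
from h import *
show(); go([-.056,.166,.28],"bolt"); go([-.056,.166,.144],"bolt")
E
```

```text
t 0.1 C [-224.6 -639.2  235.6] F_C [-0.8 -0.6  1.1] q [ 1.13  0.32 -0.07  1.45  0.02  1.37 -0.06] g 1.0015307864633296 0.0
travel mm [ 611.4 -550.5  -43.5] turn [ -0.1  -0.  -53.8]
travel mm [ 611.4 -550.3   92.5] turn [ -0.1  -0.  -53.8]
```

>>> step_arm:
  commands:
    - {"travel": [40, -36, -45], "turn": [0, 0, -8]}
    - {"travel": [0.08, -0.07, -0.05], "turn": [0, 0, -16]}

```text
time: 0.3
position: [0.3171, -0.5056, 0.2823]
tool_rot: [2.931, 1.126, -0.001]
ft_force: [1.6, 0.4, 0.4]
grip_width: 1.002
grip_force: 0.0
```

The first row was in mm by mistake. It was clamped to 50 mm and did no harm, so from here I'll write metres.

```bash
python3 - <<'E'
from h import *
show(); go([-.056,.166,.28],"bolt")
E
```

```text
t 0.3 C [-206.5 -556.5  282.3] F_C [1.5 0.7 0.4] q [ 1.09  0.19 -0.14  1.52  0.03  1.43  0.11] g 1.0022123229751252 0.0
travel mm [ 663.3 -323.8    1.3] turn [  0.    0.1 -37.8]
```

>>> step_arm:
  commands:
    - {"travel": [0.045, -0.022, 0], "turn": [0, 0, -8]}
    - {"travel": [0.09, -0.044, 0], "turn": [0, 0, -16]}
    - {"travel": [0.135, -0.066, 0], "turn": [0, 0, -24]}
    - {"travel": [0.18, -0.088, 0], "turn": [0, 0, -32]}
    - {"travel": [0.225, -0.11, 0], "turn": [0, 0, -37.8]}

```text
time: 0.8
position: [0.412, -0.2703, 0.2811]
tool_rot: [-2.405, -2.021, 0.001]
ft_force: [0.5, 0.0, 0.8]
grip_width: 0.994
grip_force: 0.0
```

```bash
python3 - <<'E'
from h import *
show(); go([-.056,.166,.28],"bolt")
E
```

```text
t 0.8 C [-154.7 -308.1  281.1] F_C [0.5 0.1 0.8] q [ 0.9  -0.02 -0.37  1.75 -0.01  1.41  0.36] g 0.9940365970842286 0.0
travel mm [473.7 100.8   0.9] turn [-0.   0.   0.3]
```

>>> step_arm:
  commands:
    - {"travel": [0.047, 0.01, 0]}
    - {"travel": [0.094, 0.02, 0]}
    - {"travel": [0.141, 0.03, 0]}
    - {"travel": [0.188, 0.04, 0]}
    - {"travel": [0.235, 0.05, 0]}
  gripper: 0.6

```text
$.commands[0]: bad value
```

>>> step_arm:
  commands:
    - {"travel": [0.048, 0.01, 0]}
    - {"travel": [0.096, 0.02, 0]}
    - {"travel": [0.144, 0.03, 0]}
    - {"travel": [0.192, 0.04, 0]}
    - {"travel": [0.238, 0.05, 0]}

```text
$.commands[0]: bad value
```

>>> step_arm:
  commands:
    - {"travel": [0, 0, 0]}
    - {"travel": [0, 0, 0]}

```text
$.commands[0]: bad value
```

```bash
python3 - <<'E'
from h import *
show(); go([-.056,.166,.144],"bolt")
E
```

```text
t 0.8 C [-154.7 -308.1  281.1] F_C [0.5 0.1 0.8] q [ 0.9  -0.02 -0.37  1.75 -0.01  1.41  0.36] g 0.9940365970842286 0.0
travel mm [473.7 100.8 136.9] turn [-0.   0.   0.3]
```

Each row needs a turn as well.

>>> step_arm:
  commands:
    - {"travel": [0.047, 0.01, 0], "turn": [0, 0, 0]}
    - {"travel": [0.094, 0.02, 0], "turn": [0, 0, 0]}
    - {"travel": [0.141, 0.03, 0], "turn": [0, 0, 0]}
    - {"travel": [0.188, 0.04, 0], "turn": [0, 0, 0]}
    - {"travel": [0.235, 0.05, 0], "turn": [0, 0, 0]}
  gripper: 0.6

```text
time: 1.3
position: [0.5028, -0.0481, 0.2812]
tool_rot: [2.41, 2.015, -0.001]
ft_force: [0.5, -0.9, 0.1]
grip_width: 0.645
grip_force: 0.0
```

>>> step_arm:
  commands:
    - {"travel": [0.048, 0.01, 0], "turn": [0, 0, 0]}
    - {"travel": [0.096, 0.02, 0], "turn": [0, 0, 0]}
    - {"travel": [0.144, 0.03, 0], "turn": [0, 0, 0]}
    - {"travel": [0.192, 0.04, 0], "turn": [0, 0, 0]}
    - {"travel": [0.236, 0.05, 0], "turn": [0, 0, 0]}

```text
time: 1.8
position: [0.5939, 0.1755, 0.2809]
tool_rot: [-2.41, -2.015, 0.001]
ft_force: [0.8, 0.2, 0.2]
grip_width: 0.597
grip_force: 0.0
```

>>> step_arm:
  commands:
    - {"travel": [0, 0, 0], "turn": [0, 0, 0]}
    - {"travel": [0, 0, 0], "turn": [0, 0, 0]}

```text
time: 2.0
position: [0.5931, 0.1747, 0.2803]
tool_rot: [-2.406, -2.018, 0.002]
ft_force: [0.1, -0.5, -0.9]
grip_width: 0.6
grip_force: 0.0
```

```bash
python3 - <<'E'
from h import *
show(); go([-.056,.166,.144],"bolt")
E
```

```text
t 2.0 C [-55.  161.8 280.3] F_C [ 0.2 -0.5 -0.9] q [ 0.29  0.33 -0.79  1.44  0.23  1.47 -0.67] g 0.6004237784533947 0.0
travel mm [  4.2  -0.7 136.3] turn [-0.1  0.   0.1]
```

>>> step_arm:
  commands:
    - {"travel": [0.004, -0.001, 0.04], "turn": [0, 0, 0]}
    - {"travel": [0.004, -0.001, 0.08], "turn": [0, 0, 0]}
    - {"travel": [0.004, -0.001, 0.11], "turn": [0, 0, 0]}
    - {"travel": [0.004, -0.001, 0.136], "turn": [0, 0, 0]}
    - {"travel": [0.004, -0.001, 0.136], "turn": [0, 0, 0]}

```text
time: 2.5
position: [0.591, 0.1736, 0.1414]
tool_rot: [-2.412, -2.01, 0.012]
ft_force: [0.1, -0.0, -0.6]
grip_width: 0.603
grip_force: 0.0
```

>>> step_arm:
  commands:
    - {"travel": [0, 0, 0], "turn": [0, 0, 0]}
    - {"travel": [0, 0, 0], "turn": [0, 0, 0]}
    - {"travel": [0, 0, 0], "turn": [0, 0, 0]}
    - {"travel": [0, 0, 0], "turn": [0, 0, 0]}
    - {"travel": [0, 0, 0], "turn": [0, 0, 0]}
  gripper: 0.05
  force: 12

```text
time: 3.0
position: [0.5937, 0.1777, 0.1461]
tool_rot: [2.409, 2.015, 0.001]
ft_force: [-0.9, -0.7, 1.4]
grip_width: 0.235
grip_force: 0.0
```

```bash
python3 - <<'E'
from h import *
show()
E
```

```text
t 3.0 C [-55.  164.9 146.1] F_C [-0.7 -0.8  1.4] q [ 0.27  0.41 -0.76  1.62  0.3   1.22 -0.73] g 0.23515160695323442 0.0
```

>>> step_arm:
  commands:
    - {"travel": [0, 0, 0], "turn": [0, 0, 0]}
    - {"travel": [0, 0, 0], "turn": [0, 0, 0]}
    - {"travel": [0, 0, 0], "turn": [0, 0, 0]}

```text
time: 3.3
position: [0.5912, 0.1783, 0.1458]
tool_rot: [-2.407, -2.015, 0.006]
ft_force: [-5.2, -1.5, 7.0]
grip_width: 0.158
grip_force: 12.0
```

>>> step_arm:
  commands:
    - {"travel": [0.003, 0, 0], "turn": [0, 0, 0]}
    - {"travel": [0.006, 0, 0], "turn": [0, 0, 0]}
    - {"travel": [0.009, 0, 0], "turn": [0, 0, 0]}
    - {"travel": [0.012, 0, 0], "turn": [0, 0, 0]}

```text
time: 3.7
position: [0.5932, 0.1889, 0.1458]
tool_rot: [-2.409, -2.015, 0.009]
ft_force: [-6.7, -3.1, 7.2]
grip_width: 0.153
grip_force: 12.0
```

```bash
python3 - <<'E'
from h import *
show()
E
```

```text
t 3.7 C [-57.5 175.8 145.8] F_C [-6.  -4.2  7.2] q [ 0.25  0.43 -0.76  1.61  0.31  1.23 -0.75] g 0.15330090608700248 11.9947724416852
```

>>> step_arm:
  commands:
    - {"travel": [0.004, -0.002, 0], "turn": [0, 0, 0]}
    - {"travel": [0.008, -0.002, 0], "turn": [0, 0, 0]}
    - {"travel": [0.011, -0.002, 0], "turn": [0, 0, 0]}
    - {"travel": [0.014, -0.002, 0], "turn": [0, 0, 0]}

```text
time: 4.1
position: [0.5955, 0.2025, 0.1458]
tool_rot: [2.41, 2.014, -0.004]
ft_force: [-3.6, -3.4, 5.3]
grip_width: 0.155
grip_force: 12.0
```

>>> step_arm:
  commands:
    - {"travel": [0.002, 0, 0], "turn": [0, 0, 0]}
    - {"travel": [0.003, 0, 0], "turn": [0, 0, 0]}

```text
time: 4.3
position: [0.596, 0.2057, 0.1458]
tool_rot: [2.41, 2.015, -0.004]
ft_force: [-3.5, -3.9, 4.4]
grip_width: 0.154
grip_force: 12.0
```

```bash
python3 - <<'E'
from h import *
show()
E
```

```text
t 4.3 C [-57.7 192.9 145.8] F_C [-2.8 -4.4  4.4] q [ 0.22  0.44 -0.76  1.59  0.32  1.24 -0.78] g 0.1544137065668224 11.998612631577998
```

>>> step_arm:
  commands:
    - {"travel": [0.001, 0, 0], "turn": [0, 0, 0]}
    - {"travel": [0.002, 0, 0], "turn": [0, 0, 0]}

```text
time: 4.5
position: [0.5964, 0.2075, 0.1458]
tool_rot: [2.41, 2.014, -0.004]
ft_force: [-4.2, -3.4, 5.4]
grip_width: 0.153
grip_force: 12.0
```

>>> step_arm:
  commands:
    - {"travel": [0.001, 0, 0], "turn": [0, 0, 0]}
    - {"travel": [0.0015, 0, 0], "turn": [0, 0, 0]}

```text
time: 4.7
position: [0.5965, 0.2083, 0.1458]
tool_rot: [2.41, 2.014, -0.006]
ft_force: [-4.4, -5.4, 7.1]
grip_width: 0.157
grip_force: 12.0
```

>>> step_arm:
  commands:
    - {"travel": [0.001, 0, 0], "turn": [0, 0, 0]}
    - {"travel": [0.001, 0, 0], "turn": [0, 0, 0]}

```text
time: 4.9
position: [0.5965, 0.2083, 0.1458]
tool_rot: [2.41, 2.012, -0.008]
ft_force: [-6.0, -6.1, 6.8]
grip_width: 0.151
grip_force: 12.0
```

The knob stalled at 0.2083, about 31 mm back, so the bolt is fully drawn. I'll release it and rise.

>>> step_arm:
  commands:
    - {"travel": [-0.001, 0, 0], "turn": [0, 0, 0]}
    - {"travel": [-0.0015, 0, 0], "turn": [0, 0, 0]}
    - {"travel": [-0.0015, 0, 0], "turn": [0, 0, 0]}
    - {"travel": [-0.0015, 0, 0], "turn": [0, 0, 0]}
  gripper: 0.5

```text
time: 5.3
position: [0.5971, 0.2098, 0.1452]
tool_rot: [-2.41, -2.015, -0.001]
ft_force: [0.6, -0.2, 0.0]
grip_width: 0.431
grip_force: 0.0
```

>>> step_arm:
  commands:
    - {"travel": [0, 0, -0.02], "turn": [0, 0, 0]}
    - {"travel": [0, 0, -0.06], "turn": [0, 0, 0]}
    - {"travel": [0, 0, -0.1], "turn": [0, 0, 0]}
    - {"travel": [0, 0, -0.12], "turn": [0, 0, 0]}

```text
time: 5.7
position: [0.5981, 0.2107, 0.2693]
tool_rot: [2.408, 2.015, 0.008]
ft_force: [0.2, -0.6, 0.0]
grip_width: 0.5
grip_force: 0.0
```

```bash
cat >> h.py <<'E'
def tcpU(U,a):
    "TCP for upper tip corner at U"
    a=np.radians(a); return np.array(U)-.0095*np.array([np.sin(a),0,np.cos(a)])-.014*np.array([np.cos(a),0,-np.sin(a)])
def Upos(st=None):
    st=st or ctrl.get_state(); M=(RC.inv()*Rn.from_rotvec(st["tool_rot"])).as_matrix()
    a=np.degrees(np.arcsin(-M[2,2])); U=toC(st["position"])-.0095*M[:,0]+.014*M[:,2]
    print("t",st["time"],"U mm",(U*1e3).round(1),"alpha",a.round(1),"y err",M[:,1].round(2),"F_C",RC.inv().apply(st["ft_force"]).round(1),"q",st["joint_positions"].round(2))
E
python3 - <<'E'
from h import *
show(); go([-.2,.095,.26],"lift",90); go([-.2,.095,.24],"lift",60)
E
```

```text
t 5.7 C [-56.5 198.1 269.3] F_C [ 0.3 -0.6  0. ] q [ 0.22  0.37 -0.79  1.43  0.26  1.45 -0.74] g 0.5001699075514199 0.0
travel mm [-103.1 -143.6    8.4] turn [  0.3   0.1 -90. ]
travel mm [-103.2 -143.6   28.4] turn [-23.2 -23.4 -87.8]
```

>>> step_arm:
  commands:
    - {"travel": [-0.01, -0.02, 0], "turn": [0, 0, -8.5]}
    - {"travel": [-0.03, -0.045, 0], "turn": [0, 0, -17]}
    - {"travel": [-0.05, -0.08, 0], "turn": [0, 0, -25.5]}
    - {"travel": [-0.08, -0.11, 0], "turn": [0, 0, -34]}
    - {"travel": [-0.1, -0.144, 0], "turn": [0, 0, -42.5]}
  gripper: 0

```text
time: 6.2
position: [0.4433, 0.138, 0.2653]
tool_rot: [-1.565, -2.723, 0.001]
ft_force: [-0.6, -1.0, 0.4]
grip_width: 0.131
grip_force: 0.0
```

>>> step_arm:
  commands:
    - {"travel": [0, 0, 0], "turn": [0, 0, -8.5]}
    - {"travel": [0, 0, 0], "turn": [0, 0, -17]}
    - {"travel": [0, 0, 0], "turn": [0, 0, -25.5]}
    - {"travel": [0, 0, 0], "turn": [0, 0, -34]}
    - {"travel": [0, 0, 0], "turn": [0, 0, -42.5]}

```text
time: 6.7
position: [0.4442, 0.1393, 0.2659]
tool_rot: [0.469, 3.106, -0.001]
ft_force: [0.3, -0.1, 0.5]
grip_width: 0.004
grip_force: 0.0
```

```bash
python3 - <<'E'
from h import *
show(); go([-.2,.095,.24],"lift",90); go([-.2,.095,.2],"lift",50)
E
```

```text
t 6.7 C [-195.4  100.7  265.9] F_C [ 0.3 -0.1  0.5] q [ 0.53 -0.09 -0.83  1.82 -0.06  1.38  0.98] g 0.004036026884379869 0.0
travel mm [ 3.9 -6.2 25.9] turn [-0.  0. -7.]
travel mm [ 3.9 -6.2 65.9] turn [ -2.5 -39.9  -6.7]
```

>>> step_arm:
  commands:
    - {"travel": [0.004, -0.006, 0.01], "turn": [-0.5, -8, -1.3]}
    - {"travel": [0.004, -0.006, 0.02], "turn": [-1, -16, -2.7]}
    - {"travel": [0.004, -0.006, 0.035], "turn": [-1.5, -24, -4]}
    - {"travel": [0.004, -0.006, 0.05], "turn": [-2, -32, -5.4]}
    - {"travel": [0.004, -0.006, 0.066], "turn": [-2.5, -40, -6.7]}

```text
time: 7.2
position: [0.4427, 0.1284, 0.223]
tool_rot: [0.363, 2.733, -0.092]
ft_force: [-0.6, -0.8, 0.2]
grip_width: 0.008
grip_force: 0.0
```

```bash
python3 - <<'E'
from h import *
Upos(); go([-.2,.095,.2],"lift",50); go(tcpU([-.17,.095,.06],50),"lift",50)
E
```

```text
t 7.2 U mm [-180.9   88.3  213.6] alpha 67.7 y err [ 0.09  1.   -0.01] F_C [-0.5 -0.9  0.2] q [-0.19 -0.3  -0.31  2.14  0.22  1.02  0.71]
travel mm [13.8  5.2 19.1] turn [ -3.4 -17.8  -4. ]
travel mm [ 52.4   8.4 149.5] turn [ -3.4 -17.8  -4. ]
```

```bash
cat > fk.py <<'E'
from h import *
lo=np.array([-2.86,-.3,-1.38,.06,-1.56,.09,-2.69]);hi=np.array([2.86,2.09,1.24,2.45,4.7,2.05,2.69])
def fk(q,k):
    h,a,b,L,s=k; E=Rn.from_euler
    A=E("z",-q[0])*E("y",q[1]); p=np.array([0,0,h])+A.apply([0,0,a])
    A=A*E("z",-q[2])*E("y",q[3]); p=p+A.apply([0,0,b])
    A=A*E("z",-q[4])*E("y",q[5])*E("z",-q[6]); return p+A.apply([0,0,L]),A*E("z",s)
E
python3 - <<'E'
from fk import *
q=np.array([[1.131,.321,-.07,1.45,.023,1.371,-.057],[1.09,.19,-.14,1.52,.03,1.43,.11],[.29,.33,-.79,1.44,.23,1.47,-.67],[.22,.44,-.76,1.59,.32,1.24,-.78],[.53,-.09,-.83,1.82,-.06,1.38,.98]])
p=np.array([[.285,-.584,.237],[.3171,-.5056,.2823],[.5931,.1747,.2803],[.596,.2057,.1458],[.4442,.1393,.2659]])
rv=np.array([[-3.059,-.706,0],[2.931,1.126,0],[-2.406,-2.018,.002],[2.41,2.015,-.004],[.469,3.106,-.001]])
s=ctrl.get_state();q=np.r_[q,[s["joint_positions"]]];p=np.r_[p,[s["position"]]];rv=np.r_[rv,[s["tool_rot"]]]
def res(k):
    r=[]
    for Q,X,v in zip(q,p,rv):
        x,A=fk(Q,k); r+=list(x-X)+list(.3*(A.inv()*Rn.from_rotvec(v)).as_rotvec())
    return np.array(r)
best=min((least_squares(res,[.3,.35,.35,.25,s0]) for s0 in(0,1.57,3.1,-1.57)),key=lambda o:o.cost)
print(best.x.round(4),np.abs(best.fun).max())
k=best.x; np.save("k.npy",k)
def feas(pc,al,n=25):
    T=C(P,pc)[0];R=Rtool("lift",al);g=np.random.default_rng(0);best=None
    for i in range(n):
        q0=s["joint_positions"]+g.normal(0,.5,7)*(i>0); q0=np.clip(q0,lo+.02,hi-.02)
        f=lambda Q:(lambda x,A:np.r_[(x-T)*10,(A.inv()*R).as_rotvec(),.002*(Q-s["joint_positions"])])(*fk(Q,k))
        o=least_squares(f,q0,bounds=(lo+.03,hi-.03))
        if best is None or o.cost<best.cost:best=o
    x,A=fk(best.x,k);print(np.round(pc,3),al,"perr",(np.linalg.norm(x-T)*1e3).round(1),"rerr",np.degrees(np.linalg.norm((A.inv()*R).as_rotvec())).round(1),best.x.round(2))
for al in(50,60,70):
    for U in([-.18,.095,.06],[-.114,.095,.06],[-.116,0,.1],[-.116,-.04,.1],[-.05,0,.25],[.0,0,.31]): feas(tcpU(U,al),al)
E
```

```text
[0.3006 0.5175 0.4954 0.4598 1.5694] 0.02177162203966493Traceback (most recent call last):
  File "<stdin>", line 23, in <module>
  File "<stdin>", line 19, in feas
    return func(*args, **kwargs)
    raise ValueError("Initial guess is outside of provided bounds")
ValueError: Initial guess is outside of provided bounds
```

```bash
cat > fk.py <<'E'
from h import *
lo=np.array([-2.86,-.3,-1.38,.06,-1.56,.09,-2.69]);hi=np.array([2.86,2.09,1.24,2.45,4.7,2.05,2.69])
def fk(q,k):
    h,a,b,L,s,x1,x2,x3=k; E=Rn.from_euler
    A=E("z",-q[0]); p=np.array([0,0,h])+A.apply([x1,0,0]); A=A*E("y",q[1]); p=p+A.apply([0,0,a])
    A=A*E("z",-q[2]);p=p+A.apply([x2,0,0]);A=A*E("y",q[3]); p=p+A.apply([0,0,b])
    A=A*E("z",-q[4])*E("y",q[5]);p=p+A.apply([x3,0,0]);A=A*E("z",-q[6]); return p+A.apply([0,0,L]),A*E("z",s)
def feas(pc,al,q0,k,n=12,kind="lift"):
    T=C(P,pc)[0];R=Rtool(kind,al);g=np.random.default_rng(0);best=None
    for i in range(n):
        s0=np.clip(q0+g.normal(0,.5,7)*(i>0),lo+.05,hi-.05)
        f=lambda Q:(lambda x,A:np.r_[(x-T)*10,(A.inv()*R).as_rotvec(),.002*(Q-q0)])(*fk(Q,k))
        o=least_squares(f,s0,bounds=(lo+.03,hi-.03))
        if best is None or o.cost<best.cost:best=o
    x,A=fk(best.x,k);print((np.array(pc)*1e3).round(),al,"perr",(np.linalg.norm(x-T)*1e3).round(1),"rerr",np.degrees(np.linalg.norm((A.inv()*R).as_rotvec())).round(1),best.x.round(2))
E
python3 - <<'E'
from fk import *
q=np.array([[1.131,.321,-.07,1.45,.023,1.371,-.057],[1.09,.19,-.14,1.52,.03,1.43,.11],[.29,.33,-.79,1.44,.23,1.47,-.67],[.22,.44,-.76,1.59,.32,1.24,-.78],[.53,-.09,-.83,1.82,-.06,1.38,.98],[.9,-.02,-.37,1.75,-.01,1.41,.36]])
p=np.array([[.285,-.584,.237],[.3171,-.5056,.2823],[.5931,.1747,.2803],[.596,.2057,.1458],[.4442,.1393,.2659],[.412,-.2703,.2811]])
rv=np.array([[-3.059,-.706,0],[2.931,1.126,0],[-2.406,-2.018,.002],[2.41,2.015,-.004],[.469,3.106,-.001],[-2.405,-2.021,.001]])
s=ctrl.get_state();q=np.r_[q,[s["joint_positions"]]];p=np.r_[p,[s["position"]]];rv=np.r_[rv,[s["tool_rot"]]]
def res(k):
    r=[]
    for Q,X,v in zip(q,p,rv):
        x,A=fk(Q,k); r+=list(x-X)+list(.3*(A.inv()*Rn.from_rotvec(v)).as_rotvec())
    return np.r_[r,.003*(k[[0,1,2,3]]-[.3,.42,.4,.3])]
o=least_squares(res,[.3,.42,.4,.3,1.57,0,0,0]);k=o.x;np.save("k.npy",k)
print(k.round(4),np.abs(o.fun).max())
for al in(50,60,70):
    for U in([-.18,.095,.06],[-.114,.095,.06],[-.116,0,.1],[-.05,0,.25],[.0,0,.31]): feas(tcpU(U,al),al,s["joint_positions"],k)
E
```

```text
[0.2662 0.4723 0.5041 0.3755 1.5698 0.0338 0.0186 0.0464] 0.020246844946490983
[-196.   95.   65.] 50 perr 3.0 rerr 7.0 [ 0.58 -0.27 -1.35  2.42  0.52  0.56  0.15]
[-130.   95.   65.] 50 perr 1.3 rerr 3.3 [-1.77  0.02  1.21  2.42  1.12  0.49 -0.15]
[-132.    0.  105.] 50 perr 3.8 rerr 8.1 [ 0.26 -0.27 -0.61  2.42  0.4   0.52  0.69]
[-66.   0. 255.] 50 perr 4.4 rerr 7.8 [-0.28 -0.27 -0.    2.14  0.47  0.82  0.83]
[-16.   0. 315.] 50 perr 1.5 rerr 2.6 [-0.18 -0.27 -0.    2.02  0.34  0.8   1.04]
[-195.   95.   67.] 60 perr 0.2 rerr 0.4 [ 0.41 -0.27 -1.03  2.42  0.3   0.52  0.51]
[-129.   95.   67.] 60 perr 0.0 rerr 0.0 [-0.2  -0.06 -0.35  2.37  0.67  0.52  0.31]
[-131.    0.  107.] 60 perr 0.0 rerr 0.0 [-0.09 -0.26 -0.16  2.41  0.33  0.53  0.89]
[-65.   0. 257.] 60 perr 0.1 rerr 0.1 [-0.15 -0.27 -0.    2.09  0.22  0.84  1.13]
[-15.   0. 317.] 60 perr 0.0 rerr 0.0 [-0.05 -0.19 -0.05  1.9   0.16  0.93  1.22]
[-194.   95.   70.] 70 perr 0.0 rerr 0.0 [-0.18 -0.12 -0.32  2.33  0.29  0.67  0.68]
[-128.   95.   70.] 70 perr 0.0 rerr 0.0 [-0.14  0.   -0.27  2.22  0.32  0.65  0.75]
[-130.    0.  110.] 70 perr 0.0 rerr 0.0 [-0.06 -0.16 -0.1   2.26  0.15  0.71  1.14]
[-64.   0. 260.] 70 perr 0.0 rerr 0.0 [-0.03 -0.15 -0.06  1.93  0.1   1.02  1.26]
[-14.   0. 320.] 70 perr 0.0 rerr 0.0 [ 0.02 -0.06 -0.09  1.74  0.09  1.13  1.3 ]
```

```bash
python3 - <<'E'
from h import *
go(tcpU([-.165,.095,.055],70),"lift",70); go(tcpU([-.165,.095,.055],60),"lift",60)
E
```

```text
travel mm [ 45.3   9.1 152.1] turn [-2.6  2.2 -4.5]
travel mm [ 47.6   9.  153.9] turn [-3.  -7.8 -4.2]
```

>>> step_arm:
  commands:
    - {"travel": [0.012, 0.003, 0.035], "turn": [-1, 1, -1]}
    - {"travel": [0.024, 0.006, 0.075], "turn": [-2, 2, -3]}
    - {"travel": [0.034, 0.009, 0.11], "turn": [-2.6, 2, -4.5]}
    - {"travel": [0.045, 0.009, 0.145], "turn": [-2.6, 2, -4.5]}
    - {"travel": [0.045, 0.009, 0.145], "turn": [-2.6, 2, -4.5]}

```text
time: 7.7
position: [0.4512, 0.1296, 0.0651]
tool_rot: [0.245, 2.794, -0.053]
ft_force: [-1.8, -0.0, 0.3]
grip_width: 0.007
grip_force: 0.0
```

```bash
python3 - <<'E'
from h import *
Upos(); go(tcpU([-.155,.095,.055],60),"lift",60);go(tcpU([-.155,.095,.055],57),"lift",57)
E
```

```text
t 7.7 U mm [-173.1   92.3   55. ] alpha 70.6 y err [-0.    1.   -0.01] F_C [-1.8 -0.3  0.3] q [-0.18 -0.07 -0.31  2.3   0.31  0.67  0.68]
travel mm [-14.7   2.6   8. ] turn [ -0.4 -10.6   0.3]
travel mm [-14.1   2.6   8.7] turn [ -0.4 -13.6   0.3]
```

>>> step_arm:
  commands:
    - {"travel": [-0.01, 0.003, 0.006], "turn": [-0.4, -6, 0]}
    - {"travel": [-0.0145, 0.003, 0.0085], "turn": [-0.4, -12, 0]}
    - {"travel": [-0.0145, 0.003, 0.0085], "turn": [-0.4, -12, 0]}
    - {"travel": [-0.0145, 0.003, 0.0085], "turn": [-0.4, -12, 0]}

```text
time: 8.1
position: [0.4723, 0.1316, 0.0686]
tool_rot: [0.224, 2.574, -0.06]
ft_force: [0.4, 0.2, 1.2]
grip_width: 0.007
grip_force: 0.0
```

```bash
python3 - <<'E'
from h import *
Upos(); go(tcpU([-.123,.095,.06],58),"lift",58)
import cv2; cv2.imwrite("pics/s1.png",cv2.resize(ctrl.get_image("side")[60:280,180:420,::-1],None,fx=2.5,fy=2.5))
E
```

```text
t 8.1 U mm [-150.8   98.2   61.7] alpha 58.0 y err [-0.  1.  0.] F_C [0.4 0.3 1.2] q [-0.16 -0.1  -0.42  2.4   0.72  0.52  0.23]
travel mm [-22.7  -3.2  16.2] turn [0.3 0.  0.1]
```

View pics/s1.png

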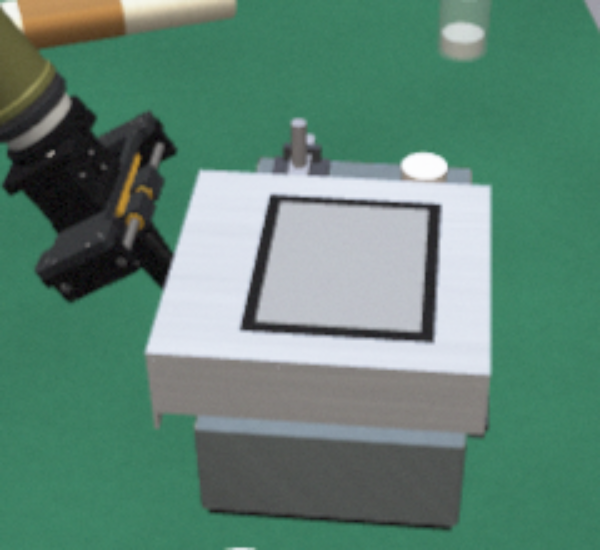

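The gripper is in front of the lid's left end, slanting in, and the body is clear. Next I slide the tip under the edge.

>>> step_arm:
  commands:
    - {"travel": [-0.008, -0.003, 0.006], "turn": [0, 0, 0]}
    - {"travel": [-0.016, -0.003, 0.012], "turn": [0, 0, 0]}
    - {"travel": [-0.0245, -0.003, 0.0175], "turn": [0, 0, 0]}
    - {"travel": [-0.0245, -0.003, 0.0175], "turn": [0, 0, 0]}

```text
time: 8.55
position: [0.5028, 0.1225, 0.0654]
tool_rot: [0.229, 2.576, -0.059]
ft_force: [-0.1, -0.0, -0.6]
grip_width: 0.005
grip_force: 0.0
```

```bash
python3 - <<'E'
from h import *
Upos()
E
```

```text
t 8.55 U mm [-119.3   94.6   58.5] alpha 58.1 y err [-0.  1.  0.] F_C [-0.  -0.  -0.6] q [-0.14 -0.04 -0.38  2.36  0.75  0.49  0.26]
```

>>> step_arm:
  commands:
    - {"travel": [-0.0026, 0, -0.0043], "turn": [0, 0, 0]}
    - {"travel": [-0.0048, 0, -0.0077], "turn": [0, 0, 0]}
    - {"travel": [-0.0058, 0, -0.0094], "turn": [0, 0, 0]}
    - {"travel": [-0.0069, 0, -0.011], "turn": [0, 0, 0]}
    - {"travel": [-0.008, 0, -0.0128], "turn": [0, 0, 0]}

```text
time: 9.05
position: [0.4995, 0.1228, 0.0789]
tool_rot: [0.225, 2.579, -0.061]
ft_force: [-2.6, 2.2, -5.5]
grip_width: 0.009
grip_force: 3.9
```

```bash
python3 - <<'E'
from h import *
Upos()
E
```

```text
t 9.05 U mm [-122.5   94.3   72. ] alpha 58.3 y err [-0.  1.  0.] F_C [-3.   1.7 -5.5] q [-0.14 -0.07 -0.38  2.35  0.68  0.52  0.33]
```

>>> step_arm:
  commands:
    - {"travel": [-0.0015, 0, -0.0015], "turn": [0, 0, 0]}
    - {"travel": [-0.003, 0, -0.003], "turn": [0, 0, 0]}
    - {"travel": [-0.004, 0, -0.0045], "turn": [0, 0, 0]}
    - {"travel": [-0.0055, 0, -0.006], "turn": [0, 0, 0]}

```text
time: 9.45
position: [0.4996, 0.1227, 0.0857]
tool_rot: [0.225, 2.582, -0.062]
ft_force: [-10.3, 3.3, -6.6]
grip_width: 0.008
grip_force: 6.1
```

```bash
python3 - <<'E'
from h import *
Upos()
E
```

```text
t 9.45 U mm [-122.5   94.2   78.8] alpha 58.4 y err [-0.  1.  0.] F_C [-10.7   1.4  -6.6] q [-0.14 -0.09 -0.37  2.34  0.65  0.53  0.37]
```

>>> step_arm:
  commands:
    - {"travel": [-0.001, 0, -0.0015], "turn": [0, 0, 0]}
    - {"travel": [-0.0021, 0, -0.0034], "turn": [0, 0, 0]}
    - {"travel": [-0.0031, 0, -0.005], "turn": [0, 0, 0]}
    - {"travel": [-0.0042, 0, -0.0068], "turn": [0, 0, 0]}

```text
time: 9.85
position: [0.4996, 0.1228, 0.0938]
tool_rot: [0.225, 2.582, -0.062]
ft_force: [-8.2, 3.0, -5.4]
grip_width: 0.004
grip_force: 5.6
```

```bash
python3 - <<'E'
from h import *
Upos()
E
```

```text
t 9.85 U mm [-122.5   94.2   86.8] alpha 58.4 y err [-0.  1.  0.] F_C [-8.6  1.5 -5.4] q [-0.15 -0.1  -0.37  2.34  0.62  0.54  0.4 ]
```

>>> step_arm:
  commands:
    - {"travel": [-0.001, 0, -0.0017], "turn": [0, 0, 0]}
    - {"travel": [-0.0021, 0, -0.0034], "turn": [0, 0, 0]}
    - {"travel": [-0.0032, 0, -0.0051], "turn": [0, 0, 0]}
    - {"travel": [-0.0048, 0, -0.0076], "turn": [0, 0, 0]}

```text
time: 10.25
position: [0.4999, 0.1227, 0.1029]
tool_rot: [0.225, 2.582, -0.062]
ft_force: [-8.0, 2.9, -4.9]
grip_width: 0.003
grip_force: 5.3
```

>>> step_arm:
  commands:
    - {"travel": [-0.0005, 0, -0.0008], "turn": [0, 0, 0]}
    - {"travel": [-0.0011, 0, -0.0017], "turn": [0, 0, 0]}

```text
time: 10.45
position: [0.5, 0.1227, 0.105]
tool_rot: [0.225, 2.581, -0.062]
ft_force: [-7.8, 3.7, -4.5]
grip_width: 0.003
grip_force: 5.3
```

>>> step_arm:
  commands:
    - {"travel": [-0.0005, 0, -0.0008], "turn": [0, 0, 0]}
    - {"travel": [-0.0008, 0, -0.0013], "turn": [0, 0, 0]}

```text
time: 10.65
position: [0.5001, 0.1227, 0.1067]
tool_rot: [0.225, 2.581, -0.062]
ft_force: [-7.9, 2.8, -4.8]
grip_width: 0.004
grip_force: 5.2
```

```bash
python3 - <<'E'
from h import *
Upos()
E
```

```text
t 10.65 U mm [-122.    94.2   99.7] alpha 58.4 y err [-0.  1.  0.] F_C [-8.3  1.3 -4.8] q [-0.15 -0.13 -0.36  2.33  0.57  0.57  0.45]
```

>>> step_arm:
  commands:
    - {"travel": [-0.0005, 0, -0.0008], "turn": [0, 0, 0]}
    - {"travel": [-0.0008, 0, -0.0013], "turn": [0, 0, 0]}

```text
time: 10.85
position: [0.4998, 0.1225, 0.1075]
tool_rot: [0.225, 2.582, -0.062]
ft_force: [-4.2, 3.6, -10.7]
grip_width: 0.011
grip_force: 6.2
```

>>> step_arm:
  commands:
    - {"travel": [-0.0005, 0, -0.0008], "turn": [0, 0, 0]}
    - {"travel": [-0.0008, 0, -0.0013], "turn": [0, 0, 0]}

```text
time: 11.05
position: [0.4992, 0.1223, 0.1083]
tool_rot: [0.226, 2.583, -0.062]
ft_force: [-4.8, 4.5, -13.4]
grip_width: 0.008
grip_force: 5.5
```

>>> step_arm:
  commands:
    - {"travel": [-0.0005, 0, -0.0008], "turn": [0, 0, 0]}
    - {"travel": [-0.0008, 0, -0.0013], "turn": [0, 0, 0]}

```text
time: 11.25
position: [0.4987, 0.122, 0.1092]
tool_rot: [0.226, 2.585, -0.063]
ft_force: [-5.4, 3.8, -13.8]
grip_width: 0.006
grip_force: 5.9
```

```bash
python3 - <<'E'
from h import *
Upos()
E
```

```text
t 11.25 U mm [-123.2   93.3  102.2] alpha 58.6 y err [-0.  1.  0.] F_C [ -6.    2.8 -13.8] q [-0.15 -0.13 -0.35  2.32  0.56  0.58  0.47]
```

The lid is on its safety stop: Fz jumped and the finger no longer rises freely. I'll lower, back out and move to the first probe place.

>>> step_arm:
  commands:
    - {"travel": [0.0064, 0, 0.0102], "turn": [0, 0, 0]}
    - {"travel": [0.018, 0, 0.003], "turn": [0, 0, 0]}
    - {"travel": [0.03, 0, -0.0046], "turn": [0, 0, 0]}
    - {"travel": [0.03, -0.032, -0.0046], "turn": [0, 0, 0]}
    - {"travel": [0.03, -0.063, -0.0046], "turn": [0, 0, 0]}

```text
time: 11.75
position: [0.4651, 0.0663, 0.1035]
tool_rot: [0.221, 2.573, -0.057]
ft_force: [-0.3, -1.1, -0.7]
grip_width: 0.003
grip_force: 0.0
```

>>> step_arm:
  commands:
    - {"travel": [0, 0, 0], "turn": [0, 0, 0]}
    - {"travel": [0, 0, 0], "turn": [0, 0, 0]}

```text
time: 11.95
position: [0.4654, 0.0657, 0.1034]
tool_rot: [0.227, 2.572, -0.058]
ft_force: [-1.1, -0.4, 0.1]
grip_width: 0.005
grip_force: 0.0
```

```bash
python3 - <<'E'
from h import *
Upos(); go(tcpU([-.13,.03,.094],58),"lift",58); go(tcpU([-.13,.0,.094],58),"lift",58)
import cv2; cv2.imwrite("pics/s2.png",cv2.resize(ctrl.get_image("side")[60:280,180:420,::-1],None,fx=2.5,fy=2.5))
E
```

```text
t 11.95 U mm [-146.    32.1   96.6] alpha 57.9 y err [-0.    1.    0.01] F_C [-1.  -0.6  0.1] q [-0.11 -0.26 -0.29  2.45  0.45  0.51  0.64]
travel mm [-12.2  -2.   10.7] turn [ 0.3  0.1 -0. ]
travel mm [-12.2 -32.   10.5] turn [ 0.3  0.1 -0. ]
```

View pics/s2.png

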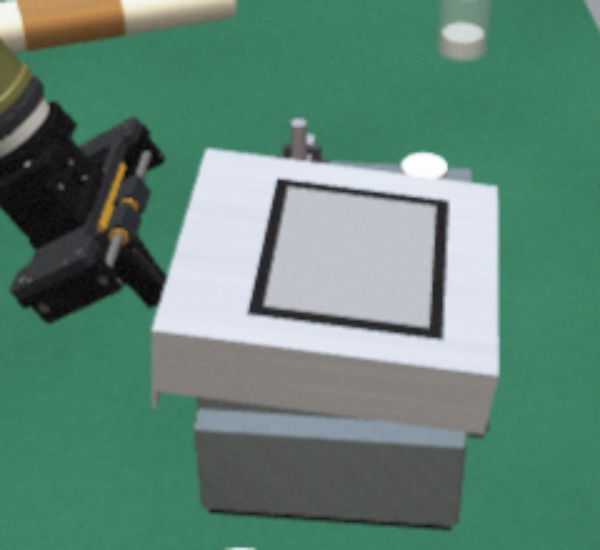

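The lid stands raised by itself. Now I probe forward at y=+30.

>>> step_arm:
  commands:
    - {"travel": [-0.007, -0.002, 0.006], "turn": [0, 0, 0]}
    - {"travel": [-0.0139, -0.002, 0.0117], "turn": [0, 0, 0]}
    - {"travel": [-0.0139, -0.002, 0.0117], "turn": [0, 0, 0]}

```text
time: 12.3
position: [0.4828, 0.0608, 0.0984]
tool_rot: [0.225, 2.577, -0.059]
ft_force: [0.3, -0.2, -0.9]
grip_width: 0.008
grip_force: 0.0
```

>>> step_arm:
  commands:
    - {"travel": [-0.0017, 0, 0.001], "turn": [0, 0, 0]}
    - {"travel": [-0.0034, 0, 0.0021], "turn": [0, 0, 0]}
    - {"travel": [-0.0051, 0, 0.0032], "turn": [0, 0, 0]}
    - {"travel": [-0.0051, 0, 0.0032], "turn": [0, 0, 0]}

```text
time: 12.7
position: [0.4874, 0.0593, 0.0982]
tool_rot: [0.226, 2.577, -0.06]
ft_force: [-1.4, 1.2, 0.1]
grip_width: 0.008
grip_force: 0.5
```

```bash
python3 - <<'E'
from h import *
Upos(); print(ctrl.get_state()["torque"])
E
```

```text
t 12.7 U mm [-123.2   29.7   91.3] alpha 58.2 y err [-0.  1.  0.] F_C [-1.6  0.9  0.1] q [-0.08 -0.2  -0.27  2.41  0.48  0.48  0.65]
[0.24661829 0.61643215 0.0348663 ]
```

>>> step_arm:
  commands:
    - {"travel": [-0.0012, 0, 0.0008], "turn": [0, 0, 0]}
    - {"travel": [-0.0026, 0, 0.0016], "turn": [0, 0, 0]}
    - {"travel": [-0.0026, 0, 0.0016], "turn": [0, 0, 0]}

```text
time: 13.0
position: [0.4887, 0.0587, 0.0969]
tool_rot: [0.226, 2.58, -0.062]
ft_force: [-7.4, 2.6, 0.5]
grip_width: 0.006
grip_force: 2.9
```

```bash
python3 - <<'E'
from h import *
Upos(); print(ctrl.get_state()["torque"])
E
```

```text
t 13.0 U mm [-121.9   29.3   89.9] alpha 58.3 y err [-0.  1.  0.] F_C [-7.7  1.2  0.5] q [-0.08 -0.19 -0.27  2.41  0.48  0.48  0.66]
[0.5959848  1.6407232  0.09922127]
```

>>> step_arm:
  commands:
    - {"travel": [0, 0, 0], "turn": [0, 0, 0]}
    - {"travel": [-0.0008, 0, 0.0005], "turn": [0, 0, 0]}
    - {"travel": [-0.0017, 0, 0.001], "turn": [0, 0, 0]}
    - {"travel": [-0.0017, 0, 0.001], "turn": [0, 0, 0]}
    - {"travel": [-0.0017, 0, 0.001], "turn": [0, 0, 0]}

```text
time: 13.5
position: [0.4893, 0.0584, 0.0959]
tool_rot: [0.226, 2.583, -0.063]
ft_force: [-11.3, 5.0, 1.2]
grip_width: 0.005
grip_force: 4.8
```

```bash
python3 - <<'E'
from h import *
Upos()
E
```

```text
t 13.5 U mm [-121.2   29.    88.9] alpha 58.5 y err [-0.  1.  0.] F_C [-12.    2.9   1.2] q [-0.08 -0.19 -0.27  2.41  0.49  0.48  0.66]
```

>>> step_arm:
  commands:
    - {"travel": [0.006, 0, -0.0038], "turn": [0, 0, 0]}
    - {"travel": [0.0128, 0, -0.008], "turn": [0, 0, 0]}
    - {"travel": [0.0128, -0.03, -0.008], "turn": [0, 0, 0]}
    - {"travel": [0.0128, -0.059, -0.008], "turn": [0, 0, 0]}
    - {"travel": [0.0128, -0.059, -0.008], "turn": [0, 0, 0]}

```text
time: 14.0
position: [0.4724, 0.0048, 0.1002]
tool_rot: [0.223, 2.58, -0.061]
ft_force: [-8.9, -4.9, 16.6]
grip_width: 0.008
grip_force: 0.2
```

>>> step_arm:
  commands:
    - {"travel": [0, 0, 0], "turn": [0, 0, 0]}
    - {"travel": [-0.0025, 0, 0.0016], "turn": [0, 0, 0]}
    - {"travel": [-0.006, 0, 0.0037], "turn": [0, 0, 0]}
    - {"travel": [-0.006, 0, 0.0037], "turn": [0, 0, 0]}

```text
time: 14.4
position: [0.4773, 0.0042, 0.0981]
tool_rot: [0.224, 2.586, -0.062]
ft_force: [-6.4, -2.9, -0.5]
grip_width: 0.008
grip_force: 2.7
```

```bash
python3 - <<'E'
from h import *
Upos(); print(ctrl.get_state()["torque"])
E
```

```text
t 14.4 U mm [-123.5  -26.4   91.1] alpha 58.7 y err [-0.01  1.    0.  ] F_C [-5.8 -4.  -0.5] q [ 0.46 -0.28 -0.6   2.44  0.04  0.42  1.2 ]
[-0.41068014  1.51474891 -0.46815443]
```

```bash
cat >> h.py <<'E'
def lidpt(th,x,y,z):
    "lid point given in chamber coords when shut"
    v=np.array([x-.112,y,z-.1]); v=Rn.from_rotvec([0,th,0]).apply(v); return v+[.112,0,.1]
E
python3 - <<'E'
from h import *
import cv2
for th in(0,.05,.08,.1,.12,.14):
    pts=[C(P,lidpt(th,-.131,-.115,z))[0] for z in(.162,.086)]+[C(P,lidpt(th,.112,-.115,.162))[0]]
    uv=proj("side",pts); print(th,((uv-[180,60]+.5)*2.5-.5).round().tolist(),"edge",(lidpt(th,-.131,0,.086)*1e3).round(1),"wall top",(lidpt(th,-.131,0,.162)*1e3).round(1))
im=ctrl.get_image("side"); cv2.imwrite("pics/s3.png",cv2.resize(im[130:280,170:370,::-1],None,fx=4,fy=4,interpolation=cv2.INTER_CUBIC))
E
```

```text
0 [[146.0, 353.0], [156.0, 429.0], [492.0, 375.0]] edge [-131.    0.   86.] wall top [-131.    0.  162.]
0.05 [[149.0, 341.0], [154.0, 418.0], [496.0, 376.0]] edge [-131.4    0.    98.2] wall top [-127.6    0.   174.1]
0.08 [[151.0, 333.0], [153.0, 411.0], [499.0, 376.0]] edge [-131.3    0.   105.5] wall top [-125.3    0.   181.2]
0.1 [[153.0, 328.0], [152.0, 406.0], [501.0, 376.0]] edge [-131.2    0.   110.3] wall top [-123.6    0.   185.9]
0.12 [[155.0, 323.0], [152.0, 401.0], [502.0, 376.0]] edge [-130.9    0.   115.2] wall top [-121.8    0.   190.6]
0.14 [[157.0, 318.0], [152.0, 396.0], [504.0, 377.0]] edge [-130.6    0.   120. ] wall top [-120.     0.   195.3]
```

View pics/s3.png

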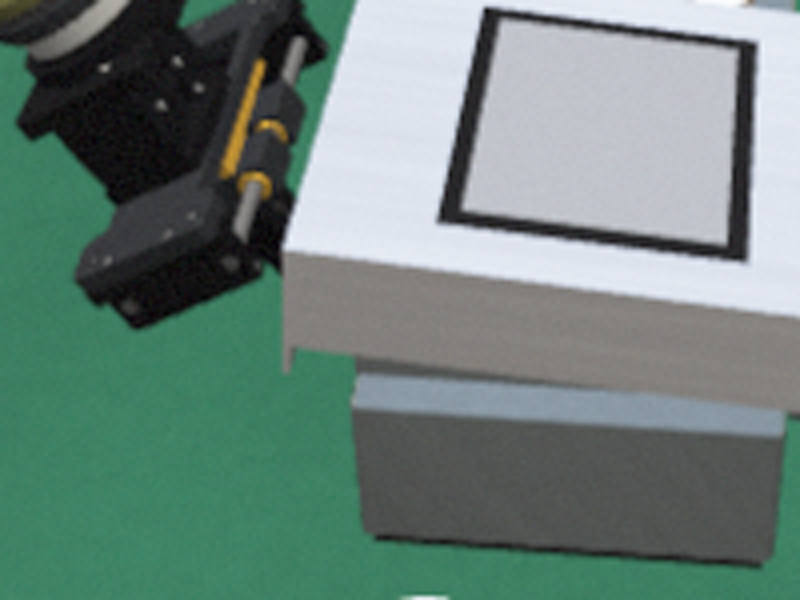

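The lid stands at about 0.09 now (edge about 108 high), so the probes met the wall's lower edge. That left no room under it. I'll back off a little, raise the lid to its stop with only a few mm of tip under the wall, and check that it stays.

>>> step_arm:
  commands:
    - {"travel": [0.0047, 0, -0.0029], "turn": [0, 0, 0]}
    - {"travel": [0.0018, 0, -0.0076], "turn": [0, 0, 0]}
    - {"travel": [-0.0011, 0, -0.0123], "turn": [0, 0, 0]}
    - {"travel": [-0.0022, 0, -0.014], "turn": [0, 0, 0]}

```text
time: 14.85
position: [0.4721, 0.0064, 0.1113]
tool_rot: [0.222, 2.585, -0.059]
ft_force: [-2.4, 0.3, -5.6]
grip_width: 0.007
grip_force: 2.4
```

```bash
python3 - <<'E'
from h import *
Upos()
E
```

```text
t 14.85 U mm [-129.   -25.1  104.3] alpha 58.6 y err [-0.01  1.    0.  ] F_C [-2.4 -0.1 -5.6] q [ 0.22 -0.3  -0.39  2.44  0.15  0.47  1.1 ]
```

>>> step_arm:
  commands:
    - {"travel": [-0.0015, 0, -0.0015], "turn": [0, 0, 0]}
    - {"travel": [-0.0025, 0, -0.003], "turn": [0, 0, 0]}
    - {"travel": [-0.0035, 0, -0.0047], "turn": [0, 0, 0]}
    - {"travel": [-0.0045, 0, -0.0063], "turn": [0, 0, 0]}

```text
time: 15.25
position: [0.4724, 0.0067, 0.1173]
tool_rot: [0.22, 2.589, -0.06]
ft_force: [-4.3, 0.3, -8.2]
grip_width: 0.004
grip_force: 3.8
```

```bash
python3 - <<'E'
from h import *
Upos()
E
```

```text
t 15.25 U mm [-128.8  -24.7  110.2] alpha 58.8 y err [-0.01  1.    0.  ] F_C [-4.3 -0.5 -8.2] q [-0.02 -0.3  -0.18  2.44  0.28  0.51  0.99]
```

>>> step_arm:
  commands:
    - {"travel": [-0.001, 0, -0.0012], "turn": [0, 0, 0]}
    - {"travel": [-0.002, 0, -0.0024], "turn": [0, 0, 0]}

```text
time: 15.45
position: [0.4725, 0.006, 0.118]
tool_rot: [0.224, 2.592, -0.061]
ft_force: [-5.2, 6.9, -15.2]
grip_width: 0.005
grip_force: 6.8
```

```bash
cat >> h.py <<'E'
def lidangle():
    "lid angle from the side picture: edge between bright top and darker front face along the corner"
    import cv2
    im=cv2.cvtColor(ctrl.get_image("side"),cv2.COLOR_RGB2GRAY).astype(float)
    def score(th,y=-.115):
        # contrast across the top-right edge of the lid (right side face vs top)
        s=0
        for x in np.linspace(-.11,.0,25):
            a,b=[proj("side",C(P,lidpt(th,x,-.115,.162)))[0]+[0,d] for d in(-2.5,2.5)]
            s+=cv2.remap(im,np.float32([[a[0]]]),np.float32([[a[1]]]),1)[0,0]-cv2.remap(im,np.float32([[b[0]]]),np.float32([[b[1]]]),1)[0,0]
        return s
    t=np.arange(0,.3,.004); return t[np.argmax([score(v) for v in t])]
E
python3 - <<'E'
from h import *
Upos(); print(lidangle())
E
```

```text
t 15.45 U mm [-128.6  -25.4  110.9] alpha 59.0 y err [-0.01  1.    0.  ] F_C [ -6.3   5.9 -15.2] q [-0.01 -0.3  -0.18  2.43  0.28  0.51  0.99]Traceback (most recent call last):
  File "<stdin>", line 2, in <module>
  File "h.py", line 47, in lidangle
    t=np.arange(0,.3,.004); return t[np.argmax([score(v) for v in t])]
                                                ~~~~~^^^
  File "h.py", line 44, in score
    a,b=[proj("side",C(P,lidpt(th,x,-.115,.162)))[0]+[0,d] for d in(-2.5,2.5)]
         ~~~~^^^^^^^^^^^^^^^^^^^^^^^^^^^^^^^^^^^^
  File "h.py", line 6, in proj
    c=ctrl.camera_model(n); p=np.atleast_2d(X)@c["R"].T+c["t"]
ValueError: time passes only in moves, steps and waits
```

At the stop again (15 N). I'll ease down and measure the angle.

>>> step_arm:
  commands:
    - {"travel": [0.002, 0, 0.0025], "turn": [0, 0, 0]}
    - {"travel": [0.0053, 0, 0.0085], "turn": [0, 0, 0]}
    - {"travel": [0.0053, 0, 0.0085], "turn": [0, 0, 0]}

```text
time: 15.8
position: [0.4757, 0.0053, 0.1119]
tool_rot: [0.225, 2.584, -0.061]
ft_force: [-13.1, 4.5, 3.7]
grip_width: 0.006
grip_force: 12.3
```

```bash
sed -i 's/^def proj/import functools\nCM=functools.lru_cache(None)(lambda n:ctrl.camera_model(n))\ndef proj/; s/c=ctrl.camera_model(n);/c=CM(n);/' h.py
python3 - <<'E'
from h import *
Upos(); print(lidangle())
E
```

```text
t 15.8 U mm [-125.2  -25.6  104.9] alpha 58.5 y err [-0.  1.  0.] F_C [-13.7   2.1   3.7] q [ 0.01 -0.28 -0.2   2.44  0.29  0.48  0.98]
0.124
```

The finger was wedged forward against the wall, which is how the lid got dragged down the last time. I'll back straight out.

>>> step_arm:
  commands:
    - {"travel": [0.004, 0, -0.0025], "turn": [0, 0, 0]}
    - {"travel": [0.0085, 0, -0.0053], "turn": [0, 0, 0]}
    - {"travel": [0.0128, 0, -0.008], "turn": [0, 0, 0]}
    - {"travel": [0.0128, 0, -0.008], "turn": [0, 0, 0]}

```text
time: 16.25
position: [0.47, 0.0082, 0.1129]
tool_rot: [0.227, 2.583, -0.063]
ft_force: [0.9, -0.5, -0.2]
grip_width: 0.007
grip_force: 0.0
```

```bash
python3 - <<'E'
from h import *
Upos(); print(lidangle()); go(tcpU([-.133,-.026,.087],58),"lift",58);go(tcpU([-.12,-.026,.087],57),"lift",57)
E
```

```text
t 16.25 U mm [-131.3  -23.8  105.9] alpha 58.5 y err [-0.  1.  0.] F_C [ 1.  -0.3 -0.2] q [ 0.07 -0.3  -0.27  2.45  0.25  0.48  1.  ]
0.12
travel mm [11.1 -2.  15.2] turn [ 0.1 -0.5  0.1]
travel mm [ 0.2 -2.  22.2] turn [ 0.1 -1.5  0.1]
```

The lid is at 0.12 and free. Now I lower to the plate's height and probe.

>>> step_arm:
  commands:
    - {"travel": [0.005, 0, 0.008], "turn": [0, 0, 0]}
    - {"travel": [0.0098, 0, 0.0157], "turn": [0, 0, 0]}
    - {"travel": [0.0098, 0, 0.0157], "turn": [0, 0, 0]}

```text
time: 16.6
position: [0.4713, 0.0088, 0.0938]
tool_rot: [0.226, 2.587, -0.064]
ft_force: [1.1, 0.2, -0.2]
grip_width: 0.009
grip_force: 0.0
```

```bash
python3 - <<'E'
from h import *
Upos(); go(tcpU([-.126,-.026,.088],58),"lift",58); go(tcpU([-.121,-.026,.088],58),"lift",58)
E
```

```text
t 16.6 U mm [-130.3  -22.9   86.8] alpha 58.7 y err [-0.  1. -0.] F_C [ 1.   0.4 -0.2] q [ 0.55 -0.3  -0.69  2.45 -0.03  0.41  1.25]
travel mm [-4.1 -3.1  1.3] turn [ 0.1 -0.7  0.2]
travel mm [-8.4 -3.1  3.9] turn [ 0.1 -0.7  0.2]
```

>>> step_arm:
  commands:
    - {"travel": [-0.0041, -0.003, 0.0013], "turn": [0, 0, 0]}
    - {"travel": [-0.0055, -0.003, 0.0022], "turn": [0, 0, 0]}
    - {"travel": [-0.007, -0.003, 0.003], "turn": [0, 0, 0]}
    - {"travel": [-0.0084, -0.003, 0.0039], "turn": [0, 0, 0]}
    - {"travel": [-0.0084, -0.003, 0.0039], "turn": [0, 0, 0]}

```text
time: 17.1
position: [0.4784, 0.003, 0.0938]
tool_rot: [0.229, 2.591, -0.065]
ft_force: [-4.7, -2.5, 1.9]
grip_width: 0.01
grip_force: 2.2
```

```bash
python3 - <<'E'
from h import *
Upos(); print(ctrl.get_state()["torque"])
E
```

```text
t 17.1 U mm [-122.3  -27.4   86.8] alpha 58.9 y err [-0.  1. -0.] F_C [-4.2 -3.3  1.9] q [ 0.56 -0.28 -0.69  2.43 -0.01  0.41  1.25]
[-0.28802356  1.22229222 -0.37561767]
```

At y=-27 the tip meets something springy at x≈-122 with 4 N, matching the catch, and with no edge contact. I'll find its extent by probing at y=-57.

>>> step_arm:
  commands:
    - {"travel": [0.0068, 0, -0.0042], "turn": [0, 0, 0]}
    - {"travel": [0.0068, -0.03, -0.0042], "turn": [0, 0, 0]}
    - {"travel": [0.0068, -0.03, -0.0042], "turn": [0, 0, 0]}
    - {"travel": [0.0034, -0.03, -0.0021], "turn": [0, 0, 0]}
    - {"travel": [0, -0.03, 0], "turn": [0, 0, 0]}

```text
time: 17.6
position: [0.4744, -0.0254, 0.0948]
tool_rot: [0.227, 2.587, -0.064]
ft_force: [-0.3, -0.4, -0.5]
grip_width: 0.007
grip_force: 0.0
```

>>> step_arm:
  commands:
    - {"travel": [0, 0, 0], "turn": [0, 0, 0]}
    - {"travel": [0, 0, 0], "turn": [0, 0, 0]}

```text
time: 17.8
position: [0.4738, -0.0256, 0.0942]
tool_rot: [0.228, 2.589, -0.064]
ft_force: [0.1, 0.6, -0.6]
grip_width: 0.005
grip_force: 0.0
```

```bash
python3 - <<'E'
from h import *
Upos(); print(ctrl.get_state()["torque"])
E
```

```text
t 17.8 U mm [-121.7  -56.4   87.2] alpha 58.8 y err [-0.  1. -0.] F_C [ 0.   0.6 -0.6] q [ 0.62 -0.29 -0.66  2.45 -0.15  0.4   1.45]
[ 0.13368805  0.49456899 -0.01631391]
```

No contact there. Next probe is y=+14.

>>> step_arm:
  commands:
    - {"travel": [0.0068, 0, -0.0042], "turn": [0, 0, 0]}
    - {"travel": [0.0068, 0.035, -0.0042], "turn": [0, 0, 0]}
    - {"travel": [0.0068, 0.07, -0.0042], "turn": [0, 0, 0]}
    - {"travel": [0.0068, 0.07, -0.0042], "turn": [0, 0, 0]}
    - {"travel": [0.0068, 0.07, -0.0042], "turn": [0, 0, 0]}

```text
time: 18.3
position: [0.4781, 0.0453, 0.0943]
tool_rot: [0.225, 2.589, -0.064]
ft_force: [0.0, 0.5, -0.8]
grip_width: 0.009
grip_force: 0.0
```

```bash
python3 - <<'E'
from h import *
Upos(); print(lidangle()); go(tcpU([-.122,.014,.088],58),"lift",58)
E
```

```text
t 18.3 U mm [-130.    14.2   87.3] alpha 58.8 y err [-0.  1. -0.] F_C [-0.1  0.4 -0.8] q [ 0.59 -0.29 -0.83  2.41  0.04  0.43  1.09]
0.12
travel mm [-7.2  1.2  3.5] turn [ 0.  -0.9  0.1]
```

>>> step_arm:
  commands:
    - {"travel": [-0.0035, 0, 0.0018], "turn": [0, 0, 0]}
    - {"travel": [-0.0055, 0, 0.0028], "turn": [0, 0, 0]}
    - {"travel": [-0.0073, 0, 0.0036], "turn": [0, 0, 0]}
    - {"travel": [-0.0073, 0, 0.0036], "turn": [0, 0, 0]}

```text
time: 18.75
position: [0.4863, 0.0423, 0.095]
tool_rot: [0.23, 2.589, -0.064]
ft_force: [-0.5, 0.4, 0.6]
grip_width: 0.007
grip_force: 0.0
```

```bash
python3 - <<'E'
from h import *
Upos(); print(ctrl.get_state()["torque"])
E
```

```text
t 18.75 U mm [-121.4   12.7   88. ] alpha 58.8 y err [-0.  1.  0.] F_C [-0.6  0.3  0.6] q [ 0.61 -0.26 -0.85  2.4   0.07  0.42  1.08]
[ 0.2225369   0.44683209 -0.01102495]
```

The catch's middle lies near y≈-22. I go there and push in.

>>> step_arm:
  commands:
    - {"travel": [0.0073, 0, -0.0036], "turn": [0, 0, 0]}
    - {"travel": [0.0073, -0.0345, -0.0036], "turn": [0, 0, 0]}
    - {"travel": [0.0073, -0.0345, -0.0036], "turn": [0, -0.5, 0]}
    - {"travel": [0.0035, -0.0345, -0.0012], "turn": [0, -0.7, 0]}
    - {"travel": [0, -0.0345, 0.001], "turn": [0, -0.7, 0]}

```text
time: 19.25
position: [0.4794, 0.0085, 0.0931]
tool_rot: [0.227, 2.58, -0.067]
ft_force: [-6.0, -1.6, 3.0]
grip_width: 0.007
grip_force: 2.5
```

>>> step_arm:
  commands:
    - {"travel": [-0.0017, 0, 0.001], "turn": [0, 0, 0]}
    - {"travel": [-0.0034, 0, 0.002], "turn": [0, 0, 0]}
    - {"travel": [-0.0034, 0, 0.002], "turn": [0, 0, 0]}

```text
time: 19.55
position: [0.4832, 0.0081, 0.0928]
tool_rot: [0.227, 2.581, -0.067]
ft_force: [-6.9, -1.5, 3.3]
grip_width: 0.011
grip_force: 2.7
```

```bash
python3 - <<'E'
from h import *
Upos()
E
```

```text
t 19.55 U mm [-118.4  -21.6   85.9] alpha 58.4 y err [-0.  1. -0.] F_C [-6.5 -2.7  3.3] q [ 0.57 -0.27 -0.72  2.43  0.02  0.39  1.2 ]
```

>>> step_arm:
  commands:
    - {"travel": [-0.0012, 0, -0.0005], "turn": [0, 0, 0]}
    - {"travel": [-0.0025, 0, -0.0005], "turn": [0, 0, 0]}
    - {"travel": [-0.0037, 0, -0.0002], "turn": [0, 0, 0]}
    - {"travel": [-0.0037, 0, -0.0002], "turn": [0, 0, 0]}

```text
time: 19.95
position: [0.4845, 0.0077, 0.0933]
tool_rot: [0.227, 2.585, -0.067]
ft_force: [-5.1, -1.0, -0.9]
grip_width: 0.005
grip_force: 2.9
```

```bash
python3 - <<'E'
from h import *
Upos()
E
```

```text
t 19.95 U mm [-117.1  -21.7   86.3] alpha 58.6 y err [-0.  1. -0.] F_C [-4.9 -1.9 -0.9] q [ 0.58 -0.26 -0.72  2.42  0.03  0.4   1.2 ]
```

>>> step_arm:
  commands:
    - {"travel": [-0.0015, 0, 0], "turn": [0, 0, 0]}
    - {"travel": [-0.003, 0, 0], "turn": [0, 0, 0]}
    - {"travel": [-0.0042, 0, -0.0008], "turn": [0, 0, 0]}
    - {"travel": [-0.0042, 0, -0.0008], "turn": [0, 0, 0]}

```text
time: 20.35
position: [0.4857, 0.0074, 0.0944]
tool_rot: [0.227, 2.589, -0.067]
ft_force: [-7.0, 0.8, -4.9]
grip_width: 0.005
grip_force: 3.6
```

```bash
python3 - <<'E'
from h import *
Upos()
E
```

```text
t 20.35 U mm [-115.8  -21.8   87.4] alpha 58.8 y err [-0.  1. -0.] F_C [-7.  -0.5 -4.9] q [ 0.58 -0.26 -0.72  2.42  0.03  0.4   1.21]
```

>>> step_arm:
  commands:
    - {"travel": [-0.0011, 0, -0.0009], "turn": [0, 0, 0]}
    - {"travel": [-0.0023, 0, -0.0018], "turn": [0, 0, 0]}
    - {"travel": [-0.0034, 0, -0.0026], "turn": [0, 0, 0]}

```text
time: 20.65
position: [0.4851, 0.0073, 0.0963]
tool_rot: [0.227, 2.594, -0.068]
ft_force: [-8.3, 2.2, -9.9]
grip_width: 0.009
grip_force: 5.3
```

```bash
python3 - <<'E'
from h import *
Upos();print(lidangle())
E
```

```text
t 20.65 U mm [-116.4  -22.1   89.2] alpha 59.1 y err [-0.  1. -0.] F_C [-8.6  0.7 -9.9] q [ 0.57 -0.26 -0.71  2.41  0.02  0.42  1.21]
0.124
```

>>> step_arm:
  commands:
    - {"travel": [-0.0015, 0, -0.0003], "turn": [0, 0, 0]}
    - {"travel": [-0.003, 0, -0.0006], "turn": [0, 0, 0]}
    - {"travel": [-0.0042, 0, -0.001], "turn": [0, 0, 0]}

```text
time: 21.0
position: [0.4854, 0.0071, 0.097]
tool_rot: [0.227, 2.6, -0.068]
ft_force: [-15.5, 5.9, -9.9]
grip_width: 0.011
grip_force: 8.4
```

```bash
python3 - <<'E'
from h import *
Upos();print(lidangle())
E
```

```text
t 21.0 U mm [-116.1  -22.2   89.7] alpha 59.5 y err [-0.  1. -0.] F_C [-16.3   3.1  -9.9] q [ 0.57 -0.26 -0.71  2.41  0.02  0.43  1.22]
0.124
```

>>> step_arm:
  commands:
    - {"travel": [-0.0005, 0, -0.0009], "turn": [0, 0, 0]}
    - {"travel": [-0.001, 0, -0.0017], "turn": [0, 0, 0]}

```text
time: 21.25
position: [0.4855, 0.0071, 0.099]
tool_rot: [0.227, 2.6, -0.068]
ft_force: [-12.8, 5.2, -10.7]
grip_width: 0.007
grip_force: 7.5
```

```bash
python3 - <<'E'
from h import *
Upos();print(lidangle())
E
```

```text
t 21.25 U mm [-116.1  -22.2   91.7] alpha 59.4 y err [-0.  1. -0.] F_C [-13.5   2.9 -10.7] q [ 0.56 -0.26 -0.7   2.4   0.02  0.43  1.22]
0.132
```

The lid passes the catch: 0.132 and rising without extra force. Continuing up.

>>> step_arm:
  commands:
    - {"travel": [-0.0007, 0, -0.0012], "turn": [0, 0, 0]}
    - {"travel": [-0.0014, 0, -0.0024], "turn": [0, 0, 0]}
    - {"travel": [-0.0021, 0, -0.0036], "turn": [0, 0, 0]}
    - {"travel": [-0.0028, 0, -0.0046], "turn": [0, 0, 0]}

```text
time: 21.7
position: [0.4859, 0.007, 0.1047]
tool_rot: [0.227, 2.599, -0.068]
ft_force: [-11.9, 4.0, -11.6]
grip_width: 0.014
grip_force: 7.0
```

```bash
python3 - <<'E'
from h import *
Upos();print(lidangle())
E
```

```text
t 21.7 U mm [-115.6  -22.2   97.5] alpha 59.4 y err [-0.  1. -0.] F_C [-12.4   1.8 -11.6] q [ 0.54 -0.27 -0.68  2.4   0.01  0.45  1.23]
0.16
```

>>> step_arm:
  commands:
    - {"travel": [-0.0011, 0, -0.0017], "turn": [0, 0, 0]}
    - {"travel": [-0.0021, 0, -0.0034], "turn": [0, 0, 0]}
    - {"travel": [-0.0032, 0, -0.0051], "turn": [0, 0, 0]}
    - {"travel": [-0.0042, 0, -0.0068], "turn": [0, 0, 0]}

```text
time: 22.15
position: [0.4865, 0.0068, 0.113]
tool_rot: [0.227, 2.598, -0.068]
ft_force: [-10.9, 2.8, -6.6]
grip_width: 0.01
grip_force: 7.9
```

```bash
python3 - <<'E'
from h import *
Upos();print(lidangle())
E
```

```text
t 22.15 U mm [-115.   -22.3  105.8] alpha 59.3 y err [-0.  1. -0.] F_C [-11.2   0.8  -6.6] q [ 0.51 -0.28 -0.64  2.39  0.01  0.47  1.23]
0.192
```

>>> step_arm:
  commands:
    - {"travel": [0.0005, 0, -0.003], "turn": [0, 0, 0]}
    - {"travel": [0.0012, 0, -0.006], "turn": [0, 0, 0]}
    - {"travel": [0.0, 0, -0.009], "turn": [0, 0.5, 0]}
    - {"travel": [-0.0015, 0, -0.012], "turn": [0, 1, 0]}
    - {"travel": [-0.0031, 0, -0.0145], "turn": [0, 1, 0]}

```text
time: 22.7
position: [0.4889, 0.007, 0.1347]
tool_rot: [0.229, 2.598, -0.065]
ft_force: [-3.6, 0.1, -4.5]
grip_width: 0.009
grip_force: 2.7
```

```bash
cat >> h.py <<'E'
def plan(ths,als,s=.02,y=-.022):
    for th,a in zip(ths,als):
        E=lidpt(th,-.131,y,.086); r=np.radians(a); U=E+s*np.array([np.cos(r),0,-np.sin(r)])
        print(th,a,"U",(U*1e3).round(1),end=" "); go(tcpU(U,a),"lift",a)
E
python3 - <<'E'
from h import *
Upos();print(lidangle()); plan([.2,.25,.3,.35,.4,.5],[60,61,62,63,64,66])
E
```

```text
t 22.7 U mm [-112.6  -21.7  127.5] alpha 59.3 y err [-0.  1. -0.] F_C [-3.5 -0.5 -4.5] q [ 0.36 -0.3  -0.5   2.37  0.06  0.53  1.2 ]
0.272
0.2 60 U [-118.9  -22.   117.2] travel mm [11.1 -0.4  5.8] turn [-0.   0.7  0.1]
0.25 61 U [-117.2  -22.   129.1] travel mm [ 3.3 -0.4 -3.7] turn [-0.   1.7  0.1]
0.3 62 U [-114.9  -22.   140.8] travel mm [ -4.9  -0.4 -12.7] turn [-0.   2.7  0.1]
0.35 63 U [-112.   -22.   152.4] travel mm [-13.6  -0.4 -21.3] turn [-0.   3.7  0.1]
0.4 64 U [-108.5  -22.   163.8] travel mm [-22.7  -0.5 -29.5] turn [-0.   4.7  0.1]
0.5 66 U [-99.8 -22.  185.9] travel mm [-42.   -0.5 -44.4] turn [-0.   6.7  0.1]
```

>>> step_arm:
  commands:
    - {"travel": [0.004, 0, -0.003], "turn": [0, 1, 0]}
    - {"travel": [0.004, 0, -0.007], "turn": [0, 2, 0]}
    - {"travel": [0.002, 0, -0.0105], "turn": [0, 3, 0]}
    - {"travel": [0, 0, -0.014], "turn": [0, 4, 0]}
    - {"travel": [-0.002, 0, -0.0175], "turn": [0, 5, 0]}

```text
time: 23.25
position: [0.4825, 0.0088, 0.1516]
tool_rot: [0.236, 2.683, -0.054]
ft_force: [-3.4, 1.7, -5.2]
grip_width: 0.008
grip_force: 2.2
```

```bash
python3 - <<'E'
from h import *
Upos();print(lidangle()); plan([.3,.35,.4,.5],[64,65,66,67],s=.016)
E
```

```text
t 23.25 U mm [-119.9  -20.9  143.1] alpha 64.3 y err [-0.  1. -0.] F_C [-3.6  1.1 -5.2] q [ 0.3  -0.28 -0.42  2.29  0.03  0.67  1.24]
0.28800000000000003
0.3 64 U [-117.3  -22.   144.1] travel mm [-1.9 -1.   0.9] turn [ 0.  -0.2  0.1]
0.35 65 U [-114.3  -22.   155.7] travel mm [-9.8 -1.  -8.4] turn [0.  0.8 0.1]
0.4 66 U [-110.8  -22.   167.1] travel mm [-18.3  -1.1 -17.4] turn [0.  1.8 0.1]
0.5 67 U [-101.7  -22.   189.5] travel mm [-36.4  -1.1 -33.7] turn [0.  2.8 0.1]
```

>>> step_arm:
  commands:
    - {"travel": [-0.003, 0, -0.004], "turn": [0, 0.3, 0]}
    - {"travel": [-0.0095, 0, -0.0085], "turn": [0, 0.8, 0]}
    - {"travel": [-0.018, 0, -0.0175], "turn": [0, 1.8, 0]}
    - {"travel": [-0.027, 0, -0.0255], "turn": [0, 2.3, 0]}
    - {"travel": [-0.036, 0, -0.034], "turn": [0, 2.8, 0]}

```text
time: 23.8
position: [0.4977, 0.0058, 0.1969]
tool_rot: [0.241, 2.737, -0.05]
ft_force: [-10.1, 2.2, -1.7]
grip_width: 0.004
grip_force: 4.9
```

```bash
sed -i 's/np.arange(0,.3,.004)/np.arange(0,1.5,.005)/' h.py; python3 - <<'E'
from h import *
Upos();print(lidangle()); plan([.5,.6,.7,.8],[67,69,71,73],s=.018)
E
```

```text
t 23.8 U mm [-104.9  -21.2  187.7] alpha 67.3 y err [-0.  1. -0.] F_C [-10.4   0.3  -1.7] q [ 0.3  -0.26 -0.39  2.17  0.01  0.83  1.29]
0.485
0.5 67 U [-100.9  -22.   187.6] travel mm [-0.8 -0.9  3.5] turn [-0.  -0.1  0.1]
0.6 69 U [-90.  -22.  208.8] travel mm [-19.6  -0.9 -12.1] turn [-0.   1.9  0.1]
0.7 71 U [-77.  -22.  228.8] travel mm [-39.8  -1.  -25.8] turn [-0.   3.9  0.1]
0.8 73 U [-62.1 -22.  247.4] travel mm [-61.3  -1.  -37.4] turn [-0.   5.9  0.1]
```

>>> step_arm:
  commands:
    - {"travel": [-0.009, 0, -0.005], "turn": [0, 0.6, 0]}
    - {"travel": [-0.0185, 0, -0.0125], "turn": [0, 1.4, 0]}
    - {"travel": [-0.0285, 0, -0.019], "turn": [0, 2.4, 0]}
    - {"travel": [-0.0395, 0, -0.026], "turn": [0, 3.9, 0]}
    - {"travel": [-0.05, 0, -0.032], "turn": [0, 4.9, 0]}

```text
time: 24.35
position: [0.5318, -0.0001, 0.2485]
tool_rot: [0.248, 2.818, -0.041]
ft_force: [-12.6, 2.0, 4.7]
grip_width: 0.007
grip_force: 5.7
```

```bash
python3 - <<'E'
from h import *
Upos();print(lidangle()); plan([.7,.8,.9,1.0,1.1],[71,73,74,75,75],s=.02)
E
```

```text
t 24.35 U mm [-71.1 -21.1 238.1] alpha 72.0 y err [-0.  1. -0.] F_C [-12.8  -0.2   4.7] q [ 0.31 -0.15 -0.37  1.96  0.02  1.02  1.32]
0.745
0.7 71 U [-76.4 -22.  226.9] travel mm [12.4 -1.  10.5] turn [ 0.  -0.7  0.1]
0.8 73 U [-61.5 -22.  245.4] travel mm [-8.  -1.  -2.8] turn [0.  1.3 0.1]
0.9 74 U [-44.5 -22.  262.4] travel mm [-29.7  -1.1 -13.7] turn [0.  2.3 0.1]
1.0 75 U [-25.9 -22.  277.6] travel mm [-52.4  -1.1 -22.4] turn [0.  3.3 0.1]
1.1 75 U [ -5.5 -22.  290.9] travel mm [-75.9  -1.1 -28.7] turn [0.  3.3 0.1]
```

>>> step_arm:
  commands:
    - {"travel": [-0.01, 0, -0.003], "turn": [0, 1, 0]}
    - {"travel": [-0.02, 0, -0.008], "turn": [0, 1.8, 0]}
    - {"travel": [-0.03, 0, -0.013], "turn": [0, 2.3, 0]}
    - {"travel": [-0.041, 0, -0.017], "turn": [0, 2.8, 0]}
    - {"travel": [-0.052, 0, -0.021], "turn": [0, 3.3, 0]}

```text
time: 24.9
position: [0.576, -0.008, 0.2858]
tool_rot: [0.253, 2.87, -0.034]
ft_force: [-6.3, 2.0, 1.9]
grip_width: 0.009
grip_force: 3.1
```

```bash
python3 - <<'E'
from h import *
Upos();print(lidangle()); plan([1.0,1.1,1.15,1.2],[75,75,75,75],s=.02)
E
```

```text
t 24.9 U mm [-26.8 -21.  274.7] alpha 75.0 y err [-0.  1. -0.] F_C [-6.6  0.9  1.9] q [ 0.31 -0.03 -0.37  1.78  0.05  1.14  1.32]
0.995
1.0 75 U [-25.9 -22.  277.6] travel mm [ 1.1 -1.  -1.8] turn [0.1 0.2 0. ]
1.1 75 U [ -5.5 -22.  290.9] travel mm [-22.1  -1.   -9.3] turn [0.1 0.2 0. ]
1.15 75 U [  5.1 -22.  296.8] travel mm [-33.9  -1.  -12.2] turn [0.1 0.2 0. ]
1.2 75 U [ 16.1 -22.  302.1] travel mm [-45.9  -1.  -14.5] turn [0.1 0.2 0. ]
```

>>> step_arm:
  commands:
    - {"travel": [-0.011, 0, -0.004], "turn": [0, 0, 0]}
    - {"travel": [-0.022, 0, -0.0085], "turn": [0, 0, 0]}
    - {"travel": [-0.032, 0, -0.0115], "turn": [0, 0, 0]}
    - {"travel": [-0.042, 0, -0.014], "turn": [0, 0, 0]}
    - {"travel": [-0.046, 0, -0.0145], "turn": [0, 0, 0]}

```text
time: 25.45
position: [0.6164, -0.0154, 0.3097]
tool_rot: [0.254, 2.871, -0.033]
ft_force: [-3.5, 0.7, -0.4]
grip_width: 0.006
grip_force: 2.0
```

```bash
python3 - <<'E'
from h import *
Upos();print(lidangle())
E
```

```text
t 25.45 U mm [ 14.3 -21.1 298.6] alpha 75.1 y err [-0.  1.  0.] F_C [-3.6  0.1 -0.4] q [ 0.3   0.05 -0.37  1.65  0.08  1.19  1.31]
0.0
```

>>> step_arm:
  commands:
    - {"travel": [0.01, 0, -0.0026], "turn": [0, 0, 0]}
    - {"travel": [0.03, 0, -0.008], "turn": [0, 0, 0]}
    - {"travel": [0.065, 0, -0.017], "turn": [0, 0, 0]}
    - {"travel": [0.1, 0, -0.026], "turn": [0, 0, 0]}
    - {"travel": [0.12, 0, -0.031], "turn": [0, 0, 0]}

```text
time: 26.0
position: [0.4914, 0.007, 0.3089]
tool_rot: [0.253, 2.869, -0.035]
ft_force: [0.5, -0.2, -0.2]
grip_width: 0.006
grip_force: 0.0
```

>>> step_arm:
  commands:
    - {"travel": [0, 0, 0], "turn": [0, 0, 0]}
    - {"travel": [0, 0, 0], "turn": [0, 0, 0]}

```text
time: 26.2
position: [0.4936, 0.0064, 0.3093]
tool_rot: [0.253, 2.868, -0.035]
ft_force: [-0.2, 0.1, 0.2]
grip_width: 0.01
grip_force: 0.0
```

```bash
python3 - <<'E'
from h import *
import cv2
Upos(); t=ctrl.get_image("top");s=ctrl.get_image("side")
cv2.imwrite("pics/end.png",np.hstack([s[0:360,180:480],t[60:420,150:500][:360]])[:,:,::-1]) if False else cv2.imwrite("pics/end.png",np.hstack([s[40:340,180:480],t[60:360,170:470]])[:,:,::-1])
for th in(1.0,1.1,1.19,1.25): print(th,(proj("side",[C(P,lidpt(th,-.131,y,.162))[0] for y in(-.115,.115)])-[180,40]).round().tolist())
E
```

```text
t 26.2 U mm [-110.4  -21.4  298.2] alpha 74.9 y err [-0.  1. -0.] F_C [-0.2  0.1  0.2] q [ 0.31 -0.23 -0.36  1.89 -0.02  1.21  1.35]
1.0 [[154.0, 81.0], [161.0, 13.0]]
1.1 [[170.0, 79.0], [175.0, 10.0]]
1.19 [[185.0, 77.0], [187.0, 8.0]]
1.25 [[195.0, 77.0], [195.0, 8.0]]
```

View pics/end.png

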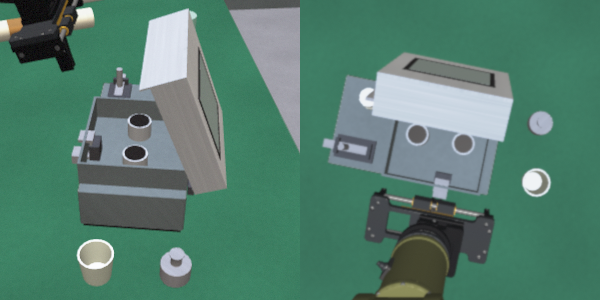

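The lid stands open at about 1.2 rad (front-top corner at about (188,80) in the side half). The bolt is drawn, the cup, weight and jar are in place, and the robot is clear. Handing in.

```bash
python3 -c "
from bench import ctrl
print(ctrl.close_job())"
```

```text
the job is handed in; nothing more can be done
None
```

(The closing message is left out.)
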